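# Trace the bell template with the follower stylus

### The arm

A 6-joint arm with a two-finger parallel gripper is mounted at the origin on the work surface. World frame = base frame: x ahead of the robot, y to its left, z up, the work surface at z = 0. Lengths are in m, angles in rad, forces in N, time in s.
With the tool pointing down it reaches from about 0.2 to 0.875 m from the base axis. Payload 3.4 kg.
Tool frame: the origin (TCP) lies at the very end of the fingers, on their centre line; the grasp point (between the pads) lies 19 mm behind it; z points along the fingers, y is the direction in which the jaws open and shut (so a half turn about z gives the same grasp; the last joint's range is limited). The gripper opens to 94 mm and grips with 3 to 60 N. Pads are 16 mm wide; open, the fingers measure 119 mm over their backs; the gripper's body (75 mm by 177 mm) begins 78 mm behind the grasp point.
Start: joints at [1.143, 0.276, 1.505, -0, 1.361, -0.121], TCP at [0.174, 0.548, 0.205] pointing down, gripper open.
Joint ranges: [-2.89, 2.89], [-0.75, 2.08], [0.22, 2.7], [-1.18, 4.32], [0.11, 2.71], [-2.7, 2.7]. Speed limits (rad/s): [2.57, 2.57, 3.14, 3.14, 3.14, 3.14].

### API

Orientations are given as a unit quaternion [x, y, z, w].
In Python, from workcell import r gives the robot as it stands.
- The arm moves only by the tool jog_arm, never from a script. Its argument "deltas" is text: rows parted by semicolons, each of 6 numbers parted by spaces: the shift along the tool's x, y, z as a fraction of full scale, then the turn, a rotation vector about the tool's x, y, z as a fraction of full scale. In form: x y z wx wy wz; .... A call has 1 to 12 rows; each row is the pose to reach, as a shift and turn from the pose commanded when the call began, along the tool's axes at that moment; what a row does not reach only later rows make up. Full scale, the value 1, is 40 cm for a shift and 30 degrees for a turn. A row lasts 1/10 s, in which the tool goes at most 50 mm and 8.59 degrees, less where a joint would pass 70% of its speed; a pose out of reach is approached as far as the arm can. A call with a number of a shift or a turn outside -1 to 1 is refused whole. A call with a gripper value outside its range is refused whole. "fingers" is the opening, from 0 (shut) to 1 (fully open), set as the call begins (left out, the last holds). The fingers move at their own pace and stop on an object; "force" is the grip in N (left out, the last holds). Time passes only in rows, so rows that repeat a pose let the fingers close. It gives the time, the measured TCP pose, the force and the opening at its end, in the units of the state.
- r.read_state(): the state, without advancing time (a new reading comes with each control period).
- r.get_image(name): name is "side" or "top" or "wrist"; returns a dict with "img" (480x640x3 uint8, blue, green, red), "mtx" (3x3 intrinsics, pixels), "pose" (4x4, takes a point from camera to world coordinates); the wrist camera has in their place "hand_eye" (4x4, takes a point from camera to tool coordinates, whose origin is the TCP and whose axes are the flange's). Camera axes: x right, y down, z forward; pixel columns grow to the right and rows downward; lengths in m; the calibration is good to about 2 mm. The wrist camera is an equidistant fisheye: a pixel r from the principal point sees the ray r / f radians off the axis. A picture is of the moment at which its call begins: read the wrist's pose just before it. There is no depth.
- r.finish_job(): hands the job in, once; it reports no verdict.
Trained networks look in the newest picture that a camera, given by its name, has taken for a name from the list of things; names that differ only in an ending like _2 or _b are one class to them, and where a whole thing is asked for, a point or a joint stands for the part that bears it (a point fixed in the world has none). Each returns a list of dicts, best first, with "conf" (0 to 1); they miss things now and then, are a little off and sometimes report something else, mostly with a low value. They report only what shows in the picture. A call takes as long as a camera call. They do not tell look-alikes from the thing itself.
- r.look_for(target, camera): "centre" ([column, row] in pixels, amid what is visible of it).
- r.regions_of(target, camera): "region" (480x640 bool, what is visible of it) and "centre" ([column, row] in pixels, amid what is visible of it).
The state is a dict: "t": time; "qpos": joint angles; "qd": joint speeds; "joint_torque": joint torques, N m; "eef_pos": TCP position; "orientation": TCP orientation; "force": force on the tool from outside, world axes, zero at the start; "moment": the same for the moment, N m; "opening": finger opening in m.
Only numpy, scipy, OpenCV 4.12 (cv2) and the standard library are available. Lean on these libraries where they do the work, as an engineer would, in place of code of your own. Each camera call takes 0.05 s, during which the arm holds its last target.

### The job

Stand the clarinet barrel that blocks the template upright in the empty tray. Then take the stylus from its sloping rest, stand it upright on the board clear of the template and let go, take it again by the handle from above, and run its foot along the curved edge in one pass from the narrow (set back) end to the wide (flared) end, never losing contact, pressing the sprung template back a few millimetres without driving it to its stop. Leave the stylus standing upright on the board off the template, and do not disturb the hammer, bell or pliers.

Things in the scene. Friction and masses are not known exactly. Their poses are not given: they have to be found in the camera images.
- fixture: Fixed tracing fixture: wooden board 220 (x) by 260 (y) by 18 mm thick, bearing a sprung aluminium template 12 mm thick (its z 19 to 31 mm) over its far (+x) half, a 38 mm high bar behind. Origin: centre of the board's underside, z up. The curved edge faces the robot (-x); see wide_end for its shape. A pass runs with the foot's centre from y -75 to y +75 mm, on the -x side, 15 mm (foot radius) off the edge.
- template (a joint): How far the template is pressed back along the fixture's +x, in m: 0 at rest, stop at 0.012. A spring of 0.6 N per mm returns it to 0 (light damping, hardly any friction): 3 to 5 mm is a good pressure.
- narrow_end (a point): Upper corner of the template at the narrow end of the curved edge (fixture x 20, y -90, z 31 mm with the template at rest); moves with the template; axes as the fixture.
- wide_end (a point): Upper corner of the template at the wide end of the edge (fixture x -18, y 90, z 31 mm at rest); moves with the template; axes as the fixture. Edge at rest in the fixture's frame, y:x in mm, a smooth curve through -90:20.0, -80:19.7, -70:17.6, -60:13.8, -50:10.6, -40:10.4, -30:13.3, -20:17.7, -10:21.7, -0:23.5, 10:22.4, 20:18.7, 30:13.0, 40:5.8, 50:-1.9, 60:-9.0, 70:-14.4, 80:-17.4, 90:-18.0.
- stylus: Follower stylus, loose, 95 mm long, 160 g: round steel foot 30 mm in diameter, 16 mm high, then a plain wooden handle 20 mm in diameter to the end. Origin at the centre of the foot's underside, z along the handle away from the foot. Centre of mass about 23 mm up. Starts leaning in the rest at 45 degrees; stands by itself on its foot.
- rest: Dark wooden rest, fixed, base 100 (x) by 70 mm (y), z up, origin at the centre of its underside. The stylus leans in its x-z plane: foot underside centre at x -25, z 40 mm, handle rising at 45 degrees towards +x to x 42, z 107 mm. Bed and cheeks, 32 mm wide, hold the handle 26 to 48 mm from the foot's underside; the rest of it is free. The stylus lifts straight up or along its handle.
- barrel: Clarinet barrel, loose, black with two metal end rings: upright, 60 mm high, 34 mm in diameter at its middle, 31 mm at its two necks 10 mm from either end, 60 to 130 g. Origin at the centre of its underside, z along its axis. Starts standing on the base board in the way, close to the curved edge.
- tray: Empty square wooden parts tray, fixed, 130 by 130 mm, 25 mm high, walls and floor 5 mm thick. Origin at the centre of its underside, z up.
- hammer: Hammer lying on the bench to the right; bystander. Origin underneath, x along the handle towards the head.
- bell: Clarinet bell, black, standing on its flare (76 mm), 98 mm high; bystander. Origin at the centre of its underside.
- pliers: Pliers lying on the bench, 130 mm long; bystander. Origin underneath near the pivot.
There are look-alikes about, which are no part of the job. Leave any purple or red look-alike of the barrel alone.

How it is judged:
On the way, in this order (a step that is already met when the one before it is completed fails the run):
1. the barrel stands upright in the tray, let go (x of barrel in the frame of tray between -0.05 and 0.05 m and y of barrel in the frame of tray between -0.05 and 0.05 m and z of barrel in the frame of tray between 0 and 0.012 m and angle between barrel's own z axis and vertical below 0.15 rad and contact force between barrel and the fingers below 0.05 N), for 0.2 s.
2. the stylus stands upright on its foot on the base board, let go, the template untouched (x of stylus in the frame of fixture between -0.11 and 0.08 m and y of stylus in the frame of fixture between -0.13 and 0.13 m and z of stylus in the frame of fixture between 0.014 and 0.022 m and angle between stylus's own z axis and vertical below 0.1 rad and contact force between stylus and the fingers below 0.05 N and value of joint template below 0.0005 m and linear speed of stylus below 0.02 m/s), for 0.2 s.
3. foot in contact at the narrow end (foot centre at y = -90 to -64 mm of the fixture), the template pressed back more than 0.8 mm by the upright stylus (y of stylus in the frame of fixture between -0.09 and -0.064 m and x of stylus in the frame of fixture above -0.0037 m and z of stylus in the frame of fixture below 0.028 m and angle between stylus's own z axis and vertical below 0.2 rad and value of joint template above 0.0008 m), for 0.04 s.
4. foot in contact at the 1 of 7 of the way (foot centre at y = -56 to -44 mm of the fixture), the template pressed back more than 0.8 mm by the upright stylus (y of stylus in the frame of fixture between -0.056 and -0.044 m and x of stylus in the frame of fixture above -0.0079 m and z of stylus in the frame of fixture below 0.028 m and angle between stylus's own z axis and vertical below 0.2 rad and value of joint template above 0.0008 m), for 0.04 s.
5. foot in contact at the 2 of 7 of the way (foot centre at y = -36 to -24 mm of the fixture), the template pressed back more than 0.8 mm by the upright stylus (y of stylus in the frame of fixture between -0.036 and -0.024 m and x of stylus in the frame of fixture above -0.0071 m and z of stylus in the frame of fixture below 0.028 m and angle between stylus's own z axis and vertical below 0.2 rad and value of joint template above 0.0008 m), for 0.04 s.
6. foot in contact at the 3 of 7 of the way (foot centre at y = -16 to -4 mm of the fixture), the template pressed back more than 0.8 mm by the upright stylus (y of stylus in the frame of fixture between -0.016 and -0.004 m and x of stylus in the frame of fixture above 0 m and z of stylus in the frame of fixture below 0.028 m and angle between stylus's own z axis and vertical below 0.2 rad and value of joint template above 0.0008 m), for 0.04 s.
7. foot in contact at the 4 of 7 of the way (foot centre at y = 4 to 16 mm of the fixture), the template pressed back more than 0.8 mm by the upright stylus (y of stylus in the frame of fixture between 0.004 and 0.016 m and x of stylus in the frame of fixture above 0.0009 m and z of stylus in the frame of fixture below 0.028 m and angle between stylus's own z axis and vertical below 0.2 rad and value of joint template above 0.0008 m), for 0.04 s.
8. foot in contact at the 5 of 7 of the way (foot centre at y = 24 to 36 mm of the fixture), the template pressed back more than 0.8 mm by the upright stylus (y of stylus in the frame of fixture between 0.024 and 0.036 m and x of stylus in the frame of fixture above -0.0131 m and z of stylus in the frame of fixture below 0.028 m and angle between stylus's own z axis and vertical below 0.2 rad and value of joint template above 0.0008 m), for 0.04 s.
9. foot in contact at the 6 of 7 of the way (foot centre at y = 44 to 56 mm of the fixture), the template pressed back more than 0.8 mm by the upright stylus (y of stylus in the frame of fixture between 0.044 and 0.056 m and x of stylus in the frame of fixture above -0.0271 m and z of stylus in the frame of fixture below 0.028 m and angle between stylus's own z axis and vertical below 0.2 rad and value of joint template above 0.0008 m), for 0.04 s.
10. foot in contact at the wide end (foot centre at y = 64 to 90 mm of the fixture), the template pressed back more than 0.8 mm by the upright stylus (y of stylus in the frame of fixture between 0.064 and 0.09 m and x of stylus in the frame of fixture above -0.036 m and z of stylus in the frame of fixture below 0.028 m and angle between stylus's own z axis and vertical below 0.2 rad and value of joint template above 0.0008 m), for 0.04 s.
At the end, for the whole second after the job is handed in: Barrel upright (tilt under 0.15 rad) in the tray, within 50 mm of its centre along both sides; stylus upright (under 0.1 rad) with its foot on the base board; both let go and at rest; template sprung back to within 0.6 mm of rest (all of step 1 and x of stylus in the frame of fixture between -0.11 and 0.08 m and y of stylus in the frame of fixture between -0.13 and 0.13 m and z of stylus in the frame of fixture between 0.014 and 0.022 m and angle between stylus's own z axis and vertical below 0.1 rad and contact force between stylus and the fingers below 0.05 N and linear speed of each of stylus, barrel below 0.02 m/s and value of joint template below 0.0006 m); the robot touches nothing.
It fails at once if the foot, down beside the edge between the two ends (centre at y -55 to 55 mm of the fixture, within about 5 mm of touching), loses contact with the template (z of stylus in the frame of fixture below 0.028 m and value of joint template below 0.0002 m and ((y of stylus in the frame of fixture between -0.055 and -0.045 m and x of stylus in the frame of fixture between -0.0099 and 0.06 m) or (y of stylus in the frame of fixture between -0.045 and -0.035 m and x of stylus in the frame of fixture between -0.0099 and 0.06 m) or (y of stylus in the frame of fixture between -0.035 and -0.025 m and x of stylus in the frame of fixture between -0.0089 and 0.06 m) or (y of stylus in the frame of fixture between -0.025 and -0.015 m and x of stylus in the frame of fixture between -0.0059 and 0.06 m) or (y of stylus in the frame of fixture between -0.015 and -0.005 m and x of stylus in the frame of fixture between -0.0015 and 0.06 m) or (y of stylus in the frame of fixture between -0.005 and 0.005 m and x of stylus in the frame of fixture between 0.0025 and 0.06 m) or (y of stylus in the frame of fixture between 0.005 and 0.015 m and x of stylus in the frame of fixture between -0.0006 and 0.06 m) or (y of stylus in the frame of fixture between 0.015 and 0.025 m and x of stylus in the frame of fixture between -0.0068 and 0.06 m) or (y of stylus in the frame of fixture between 0.025 and 0.035 m and x of stylus in the frame of fixture between -0.0143 and 0.06 m) or (y of stylus in the frame of fixture between 0.035 and 0.045 m and x of stylus in the frame of fixture between -0.0219 and 0.06 m) or (y of stylus in the frame of fixture between 0.045 and 0.055 m and x of stylus in the frame of fixture between -0.0285 and 0.06 m))).
It fails at once if the template is driven to its stop (pressed back more than 11 mm) (value of joint template above 0.011 m).
It fails at once if the hammer is moved by more than 30 mm (distance of hammer from where it was at the start of the episode above 0.03 m).
It fails at once if the bell is moved by more than 30 mm (distance of bell from where it was at the start of the episode above 0.03 m).
It fails at once if the pliers is moved by more than 30 mm (distance of pliers from where it was at the start of the episode above 0.03 m).
It also fails if it takes over 72 s, if anything falls off the work surface, if the arm or the gripper's body presses on something with over 40 N, if the wrist force passes 120 N, or if a joint passes its speed limit or range.

## Working session

There is one attempt and no reset: what is moved stays moved. The work goes in short steps, Python scripts to look and compute and a tool call to move; the robot and the scene stay as the last step left them, time stands still between calls to the robot, and variables do not carry over. Pictures are saved under pics/ and viewed, and the job is handed in when it is done.

Besides the shell and the picture viewer there is one more tool, called by a JSON object that holds its "op" and its "data". jog_arm: Moves the arm, as the interface text tells. Its arguments: {"type":"object","properties":{"deltas":{"type":"string"},"fingers":{"type":"number"},"force":{"type":"number"}},"required":["deltas"]}

```bash
mkdir -p pics; ls; cat > h.py <<'E'
import numpy as np, cv2
from workcell import r
E
python3 - <<'E'
from h import *
for n in ("side","top","wrist"):
    d=r.get_image(n); cv2.imwrite(f"pics/{n}0.png",d["img"])
    print(n,np.round(d["mtx"],1).tolist(),np.round(d.get("pose",d.get("hand_eye")),4).tolist())
    for t in ["fixture","narrow_end","wide_end","stylus","rest","barrel","tray","hammer","bell","pliers"]:
        try: print(t,[(np.round(x["centre"]).tolist(),round(x["conf"],2)) for x in r.look_for(t,n)])
        except Exception as e: print(t,e)
print(r.read_state())
E
```

```text
pics
side [[549.4, 0.0, 321.1], [0.0, 549.4, 237.4], [0.0, 0.0, 1.0]] [[-0.9879, -0.0739, 0.1363, 0.4393], [-0.154, 0.5697, -0.8073, 0.7896], [-0.018, -0.8185, -0.5742, 0.6829], [0.0, 0.0, 0.0, 1.0]]
fixture [([301.0, 286.0], 0.89)]
narrow_end [([286.0, 279.0], 0.67)]
wide_end [([288.0, 275.0], 0.87)]
stylus [([373.0, 403.0], 0.67)]
rest [([366.0, 435.0], 0.71)]
barrel [([319.0, 254.0], 0.88), ([221.0, 263.0], 0.87), ([400.0, 269.0], 0.8)]
tray [([383.0, 209.0], 0.73)]
hammer [([330.0, 167.0], 0.83)]
bell [([208.0, 421.0], 0.64)]
pliers [([293.0, 197.0], 0.75), ([209.0, 420.0], 0.73)]
top [[557.6, 0.0, 303.7], [0.0, 557.6, 243.6], [0.0, 0.0, 1.0]] [[-0.003, -0.993, 0.118, 0.4507], [-0.9998, 0.0008, -0.0187, -0.0495], [0.0185, -0.118, -0.9928, 1.1337], [0.0, 0.0, 0.0, 1.0]]
fixture [([275.0, 232.0], 0.84)]
narrow_end [([272.0, 213.0], 0.93)]
wide_end [([270.0, 215.0], 0.61), ([104.0, 310.0], 0.45)]
stylus [([103.0, 307.0], 0.7)]
rest [([122.0, 309.0], 0.83)]
barrel [([278.0, 147.0], 0.82), ([294.0, 317.0], 0.62), ([286.0, 245.0], 0.55)]
tray []
hammer [([499.0, 218.0], 0.92), ([272.0,
[... 387 characters left out ...]
ray []
hammer []
bell []
pliers []
{'t': 1.65, 'qpos': array([ 1.14302850e+00,  2.75928431e-01,  1.50489190e+00,  3.28593318e-05,
        1.36067850e+00, -1.20971070e-01]), 'qd': array([ 0.00073035,  0.00115682, -0.00018802, -0.00025282,  0.00050238,
       -0.00047025]), 'joint_torque': array([ 5.96903592e-04, -4.04456198e+01, -2.37497556e+01,  7.03235180e-02,
        2.50700419e-02, -1.05737047e-05]), 'eef_pos': array([0.17365241, 0.54820509, 0.20548002]), 'orientation': array([ 1.52800866e-01,  9.88256997e-01,  4.95122138e-05, -2.75675076e-06]), 'force': array([ 0.27585896, -0.32124637,  0.36222904]), 'moment': array([ 0.00385372,  0.01283002, -0.02846489]), 'opening': 0.0938592942743791}
```

View pics/side0.png

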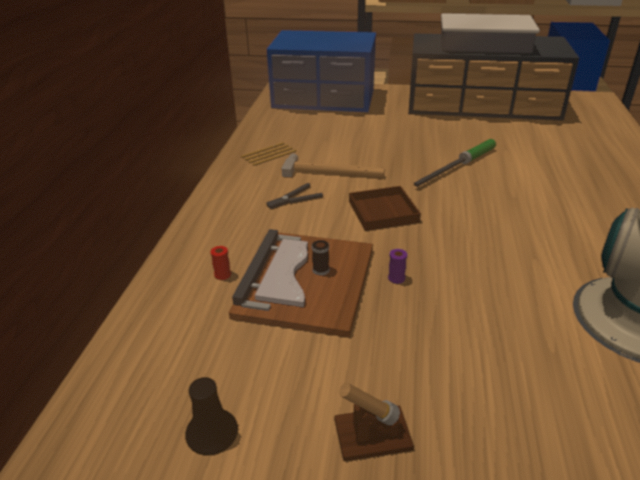

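View pics/top0.png

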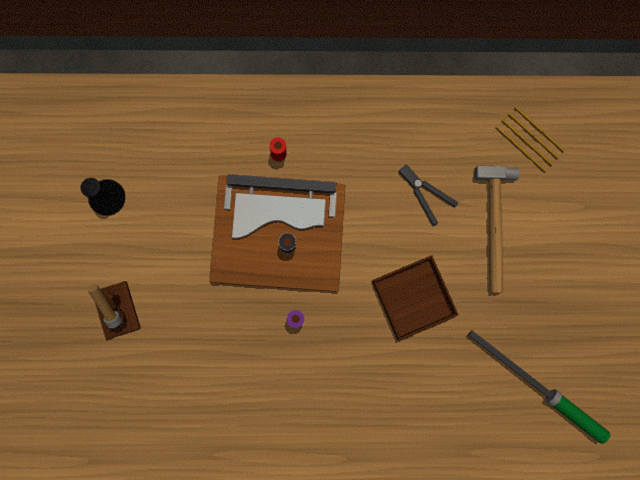

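View pics/wrist0.png

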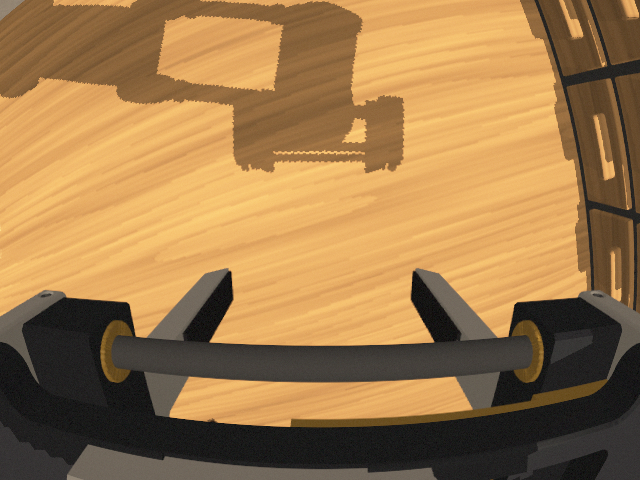

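Top view: the black ringed barrel stands on the board at (287,243). Its look-alikes are red at (278,148) and purple at (295,318). In the side view black is at (319,258), red at (221,263) and purple at (399,266). My choice is the black one. Next, close crops.

```bash
python3 - <<'E'
from h import *
a=cv2.imread("pics/top0.png"); b=cv2.imread("pics/side0.png")
def crop(im,x,y,w,h,s,n): cv2.imwrite("pics/"+n,cv2.resize(im[y:y+h,x:x+w],None,fx=s,fy=s,interpolation=cv2.INTER_CUBIC))
crop(a,200,165,155,135,5,"c_top_fix.png")
crop(a,365,250,100,95,6,"c_top_tray.png")
crop(a,75,270,80,80,7,"c_top_rest.png")
crop(b,225,220,155,115,5,"c_side_fix.png")
crop(b,325,370,100,95,6,"c_side_rest.png")
crop(b,340,180,90,55,8,"c_side_tray.png")
E
```

```text
(no output)
```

View pics/c_top_fix.png

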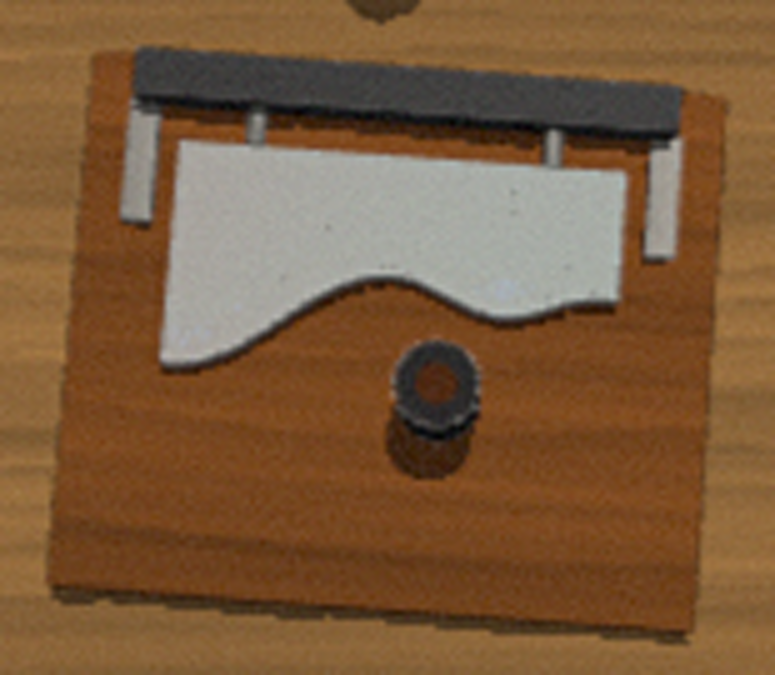

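View pics/c_side_fix.png

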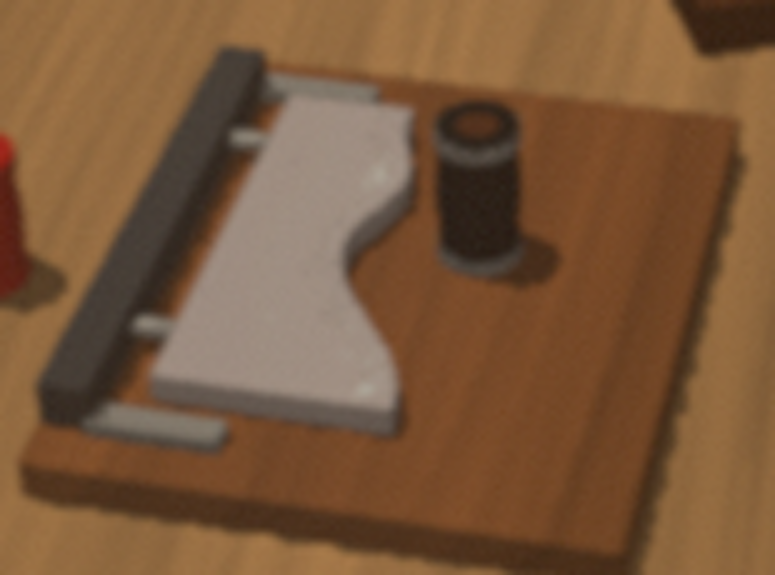

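View pics/c_top_tray.png

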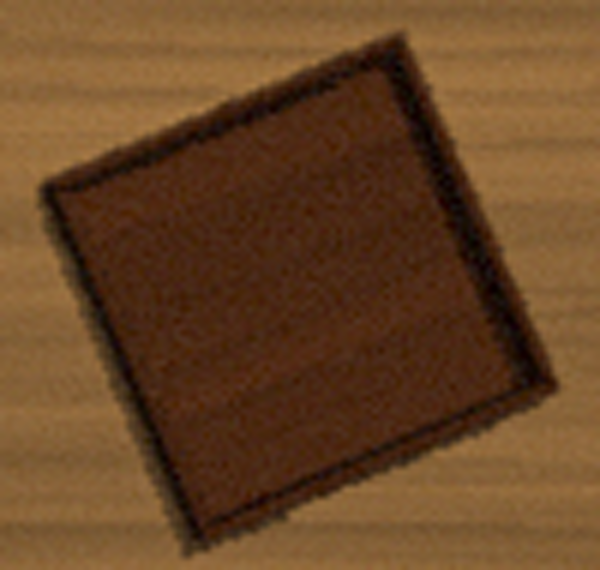

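View pics/c_top_rest.png

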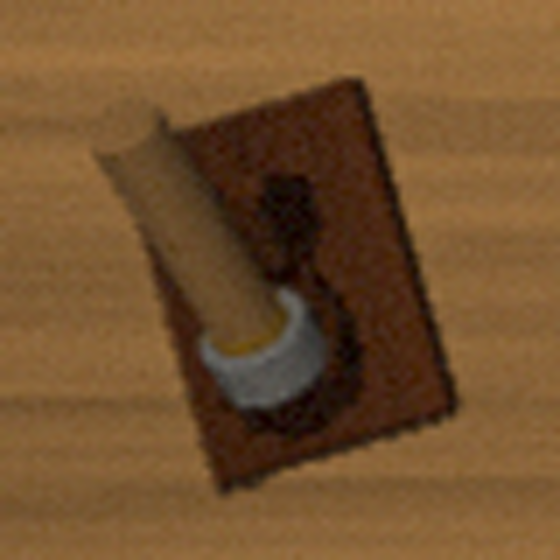

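View pics/c_side_rest.png

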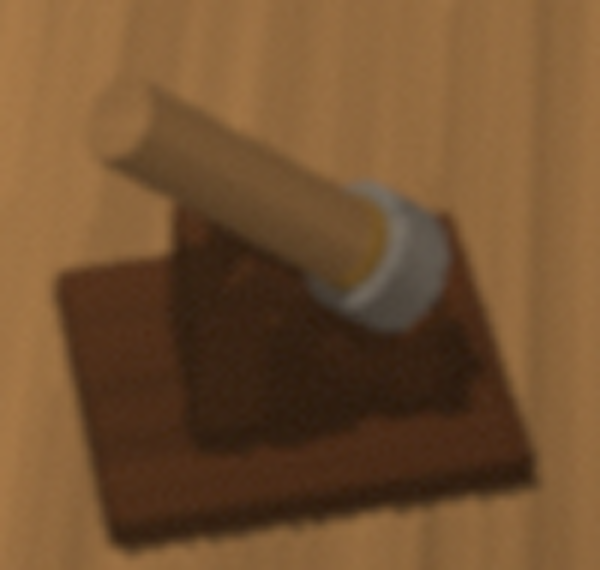

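View pics/c_side_tray.png

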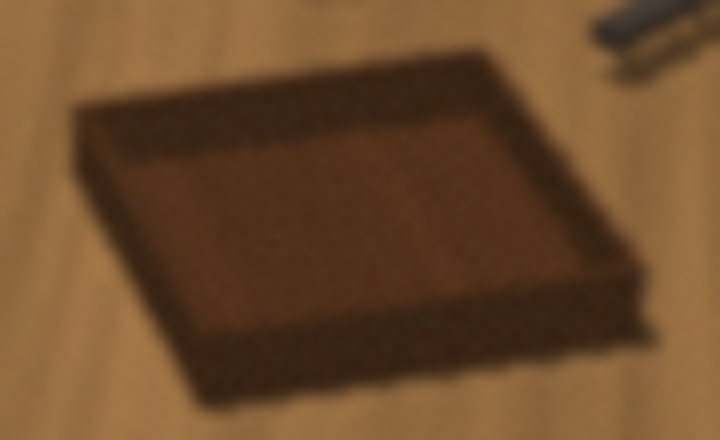

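```bash
cat >> h.py <<'E'
from scipy.optimize import least_squares
CAM={"side":(np.array([[549.4,0,321.1],[0,549.4,237.4],[0,0,1.]]),np.array([[-0.9879, -0.0739, 0.1363, 0.4393], [-0.154, 0.5697, -0.8073, 0.7896], [-0.018, -0.8185, -0.5742, 0.6829], [0.0, 0.0, 0.0, 1.0]])),
"top":(np.array([[557.6,0,303.7],[0,557.6,243.6],[0,0,1.]]),np.array([[-0.003, -0.993, 0.118, 0.4507], [-0.9998, 0.0008, -0.0187, -0.0495], [0.0185, -0.118, -0.9928, 1.1337], [0.0, 0.0, 0.0, 1.0]]))}
def proj(c,P):
    K,T=CAM[c]; q=(np.asarray(P)-T[:3,3])@T[:3,:3]; q=q@K.T; return q[...,:2]/q[...,2:]
def ray(c,uv,z):
    K,T=CAM[c]; d=T[:3,:3]@np.linalg.solve(K,[uv[0],uv[1],1.]); return T[:3,3]+d*(z-T[2,3])/d[2]
def W(p,P):
    P=np.asarray(P,float); c,s=np.cos(p[2]),np.sin(p[2])
    return np.stack([p[0]+c*P[...,0]-s*P[...,1],p[1]+s*P[...,0]+c*P[...,1],P[...,2]],-1)
def un(c,s,off): return [(c[0]+.5)/s-.5+off[0],(c[1]+.5)/s-.5+off[1]]
def fit(obs,p0):  # obs: list (cam, uv, local)
    f=lambda p: np.concatenate([proj(c,W(p,l))-uv for c,uv,l in obs])
    s=least_squares(f,p0,loss="soft_l1"); return s.x,f(s.x).reshape(-1,2)
E
python3 - <<'E'
from h import *
T=lambda c,l:("top",un(c,5,(200,165)),np.array(l)/1e3)
S=lambda c,l:("side",un(c,5,(225,220)),np.array(l)/1e3)
t=[T((50,588),(-110,130,18)),T((690,630),(-110,-130,18)),T((728,95),(110,-130,18)),T((92,50),(110,130,18)),T((162,366),(-18,90,31)),T((617,302),(20,-90,31))]
s=[S((738,122),(-110,-130,18)),S((625,555),(-110,130,18)),S((25,468),(110,130,18)),S((397,405),(-18,90,31)),S((412,107),(20,-90,31))]
for o in (t,s,t+s):
    p,e=fit(o,[.45,0,0]);print("fix",np.round(p,4),np.round(e,1).tolist())
print("barrel",ray("top",un((437,382),5,(200,165)),.078),ray("side",un((480,122),5,(225,220)),.078))
T=lambda c,l:("top",un(c,6,(365,250)),np.array(l)/1e3)
S=lambda c,l:("side",un(c,8,(340,180)),np.array(l)/1e3)
t=[T((404,32),(65,-65,25)),T((42,188),(65,65,25)),T((190,552),(-65,65,25)),T((556,384),(-65,-65,25))]
s=[S((75,108),(65,-65,25)),S((482,50),(-65,-65,25)),S((640,268),(-65,65,25)),S((205,335),(65,65,25))]
for o in (t,s,t+s):
    p,e=fit(o,[.35,-.25,.3]);print("tray",np.round(p,4),np.round(e,1).tolist())
# rest: handle rises towards far-left in top -> local +x.
T=lambda c,l:("top",un(c,7,(75,270)),np.array(l)/1e3)
S=lambda c,l:("side",un(c,6,(325,370)),np.array(l)/1e3)
for nm,z in(("rest0",0),("rest8",10)):
  t=[T((358,80),(50,-35,z)),T((455,410),(-50,-35,z)),T((222,490),(-50,35,z))]
  s=[S((60,275),(50,-35,z)),S((530,462),(-50,35,z)),S((115,525),(50,35,z))]
  for o in (t,s,t+s):
    p,e=fit(o,[.35,.35,.2]);print(nm,np.round(p,4),np.round(e,1).tolist())
# stylus top end centre and foot
print(ray("top",un((128,130),7,(75,270)),.107),ray("side",un((118,122),6,(325,370)),.107))
E
```

```text
fix [ 0.6062 -0.0183 -0.0695] [[-0.9, 0.2], [1.2, 0.6], [-0.1, -0.1], [0.0, 0.1], [-0.2, -0.5], [0.2, -0.4]]
fix [ 0.6063 -0.0174 -0.0649] [[0.5, -1.3], [1.2, -0.3], [-1.3, -0.6], [-0.4, 1.2], [-0.0, 0.6]]
fix [ 0.6063 -0.0181 -0.0683] [[-0.9, 0.3], [1.2, 0.5], [-0.2, -0.2], [-0.1, 0.1], [-0.3, -0.5], [0.1, -0.4], [0.7, -1.3], [0.9, -0.4], [-1.3, -1.0], [-0.5, 1.0], [0.2, 0.4]]
barrel [ 0.58119462 -0.03754785  0.078     ] [ 0.58048562 -0.03933423  0.078     ]
tray [ 0.474  -0.2899  0.3933] [[-1.3, 0.2], [-0.2, -0.8], [1.4, -0.5], [0.2, 1.8]]
tray [ 0.4758 -0.2903  0.3971] [[-0.9, -0.5], [0.3, -0.6], [1.4, 0.2], [-0.4, 0.5]]
tray [ 0.4748 -0.29    0.3952] [[-1.3, -0.2], [-0.2, -1.2], [1.5, -0.9], [0.3, 1.3], [-0.5, -0.4], [0.7, -0.5], [1.8, 0.4], [-0.1, 0.6]]
rest0 [0.4515 0.3064 0.3217] [[-0.1, -0.2], [0.3, 0.1], [-0.2, 0.0]]
rest0 [0.4529 0.298  0.3107] [[-0.2, -0.2], [0.7, -0.1], [-0.4, 0.2]]
rest0 [0.4524 0.3003 0.2934] [[3.8, -0.4], [2.9, 0.3], [2.0, -0.7], [0.3, 0.6], [0.8, 2.1], [-0.8, 1.3]]
rest8 [0.4516 0.3034 0.3219] [[-0.1, -0.5], [0.5, 0.2], [-0.4, 0.2]]
rest8 [0.4523 0.3048 0.3111] [[-0.4, -0.6], [1.6, -0.1], [-0.5, 0.4]]
rest8 [0.4521 0.3042 0.3152] [[-0.2, -0.7], [-0.0, 0.1], [-1.0, -0.1], [-0.3, -0.8], [1.8, -0.5], [-0.2, 0.2]]
[0.49119985 0.31613852 0.107     ] [0.49253942 0.31890528 0.107     ]
```

```bash
cat >> h.py <<'E'
from scipy.spatial.transform import Rotation as Ro
FIX=np.array([.6063,-.0181,-.0683]); TRAY=np.array([.4748,-.290,.395]); REST=np.array([.452,.304,.315])
def down(th,tilt=0):  # tool y at world angle th(deg), z down, then tilt (deg) about tool y
    th=np.radians(th); y=np.array([np.cos(th),np.sin(th),0]); z=np.array([0,0,-1.]); x=np.cross(y,z)
    return Ro.from_matrix(np.stack([x,y,z],1))*Ro.from_rotvec([0,np.radians(tilt),0])
def plan(pts,s=None):
    "pts: list of (pos, Rotation); print delta rows from the present pose"
    s=s or r.read_state(); p0=np.array(s["eef_pos"]); R0=Ro.from_quat(s["orientation"])
    print("now",np.round(p0,4),"t",s["t"],"F",np.round(s["force"],2),"open",round(s["opening"],4),"q",np.round(s["qpos"],2))
    out=[]
    for p,R in pts:
        d=R0.inv().apply(np.array(p)-p0)/.4; w=(R0.inv()*R).as_rotvec()/np.radians(30)
        out.append(" ".join("%.4f"%v for v in [*d,*w]))
    print(";\n".join(out)); return out
E
python3 - <<'E'
from h import *
plan([([.36,.22,.20],down(80)),([.581,-.0385,.15],down(86))])
print("bell",ray("top",(107,197),0),"theta tray")
E
```

```text
now [0.1737 0.5482 0.2055] t 1.65 F [ 0.28 -0.32  0.36] open 0.0939 q [ 1.14  0.28  1.5   0.    1.36 -0.12]
-0.6919 -0.6415 0.0136 0.0002 -0.0000 -0.2526;
-1.4138 -1.0907 0.1386 0.0002 -0.0000 -0.4526
bell [0.68219818 0.333101   0.        ] theta tray
```

{"op": "jog_arm", "data": {"deltas": "-0.69 -0.64 0.014 0 0 -0.25;-0.69 -0.64 0.014 0 0 -0.25;-0.69 -0.64 0.014 0 0 -0.25;-0.69 -0.64 0.014 0 0 -0.25;-0.69 -0.64 0.014 0 0 -0.25;-0.69 -0.64 0.014 0 0 -0.25;-0.69 -0.64 0.014 0 0 -0.25;-0.69 -0.64 0.014 0 0 -0.25", "fingers": 0.7}}

```text
t: 2.45
eef_pos: [0.3607, 0.2179, 0.2001]
orientation: [0.089, 0.996, -0.0, 0.001]
force: [-0.1, 0.7, -0.8]
opening: 0.066
```

```bash
python3 - <<'E'
from h import *
plan([([.565,-.0385,.18],down(86))])
E
```

```text
now [0.3607 0.2179 0.2001] t 2.45 F [-0.08  0.66 -0.82] open 0.066 q [ 0.38  0.04  1.81 -0.    1.29 -1.01]
-0.6162 -0.5401 0.0515 -0.0012 0.0026 -0.2074
```

{"op": "jog_arm", "data": {"deltas": "-0.62 -0.54 0.05 0 0 -0.2;-0.62 -0.54 0.05 0 0 -0.2;-0.62 -0.54 0.05 0 0 -0.2;-0.62 -0.54 0.05 0 0 -0.2;-0.62 -0.54 0.05 0 0 -0.2;-0.62 -0.54 0.05 0 0 -0.2;-0.62 -0.54 0.05 0 0 -0.2;-0.62 -0.54 0.05 0 0 -0.2;-0.62 -0.54 0.05 0 0 -0.2"}}

```text
t: 3.35
eef_pos: [0.5654, -0.0354, 0.1794]
orientation: [0.036, 0.999, 0.0, -0.001]
force: [-0.3, -0.6, 0.7]
opening: 0.0659
```

```bash
cat >> h.py <<'E'
WK=np.array([[371.6,0,321.6],[0,371.6,239.6],[0,0,1.]])
HE=np.array([[-0.0003,-0.9719,-0.2355,0.0682],[1.0,-0.0005,0.0005,0.0008],[-0.0006,-0.2355,0.9719,-0.1788],[0,0,0,1.]])
def wpose(s):
    T=np.eye(4);T[:3,:3]=Ro.from_quat(s["orientation"]).as_matrix();T[:3,3]=s["eef_pos"];return T@HE
def wray(T,uv,z):
    dx,dy=(uv[0]-WK[0,2])/WK[0,0],(uv[1]-WK[1,2])/WK[1,1]; th=np.hypot(dx,dy); k=np.sinc(th/np.pi)
    d=T[:3,:3]@np.array([dx*k,dy*k,np.cos(th)]); return T[:3,3]+d*(z-T[2,3])/d[2]
def wproj(T,P):
    q=(np.asarray(P)-T[:3,3])@T[:3,:3]; th=np.arctan2(np.hypot(q[...,0],q[...,1]),q[...,2]); n=np.hypot(q[...,0],q[...,1])
    return np.stack([WK[0,2]+WK[0,0]*th*q[...,0]/n,WK[1,2]+WK[1,1]*th*q[...,1]/n],-1)
EDGE=np.array([(-90,20.0),(-80,19.7),(-70,17.6),(-60,13.8),(-50,10.6),(-40,10.4),(-30,13.3),(-20,17.7),(-10,21.7),(0,23.5),(10,22.4),(20,18.7),(30,13.0),(40,5.8),(50,-1.9),(60,-9.0),(70,-14.4),(80,-17.4),(90,-18.0)])
E
python3 - <<'E'
from h import *
s=r.read_state(); d=r.get_image("wrist"); im=d["img"].copy(); cv2.imwrite("pics/w1raw.png",im)
T=wpose(s)
P=np.c_[EDGE[:,1],EDGE[:,0],np.full(19,31)]/1e3
for q in wproj(T,W(FIX,P)): cv2.circle(im,tuple(int(v) for v in q),2,(0,0,255),-1)
for q in wproj(T,W(FIX,np.array([(-110,-130,18),(-110,130,18),(110,130,18),(110,-130,18)])/1e3)): cv2.circle(im,tuple(int(v) for v in q),3,(0,255,0),-1)
a=np.linspace(0,6.28,24)
for q in wproj(T,np.c_[.581+.017*np.cos(a),-.0385+.017*np.sin(a),np.full(24,.078)]): cv2.circle(im,tuple(int(v) for v in q),1,(255,255,0),-1)
cv2.imwrite("pics/w1.png",im); plan([])
print([(x["centre"],x["conf"]) for x in r.look_for("barrel","wrist")])
E
```

```text
now [ 0.565  -0.0346  0.1796] t 3.4 F [-0.07  0.54 -0.12] open 0.0659 q [-0.18  0.28  1.57  0.    1.3  -1.68]

[([286.3, 81.0], 0.98), ([318.6, 254.0], 0.82), ([352.5, 405.0], 0.57)]
```

View pics/w1.png

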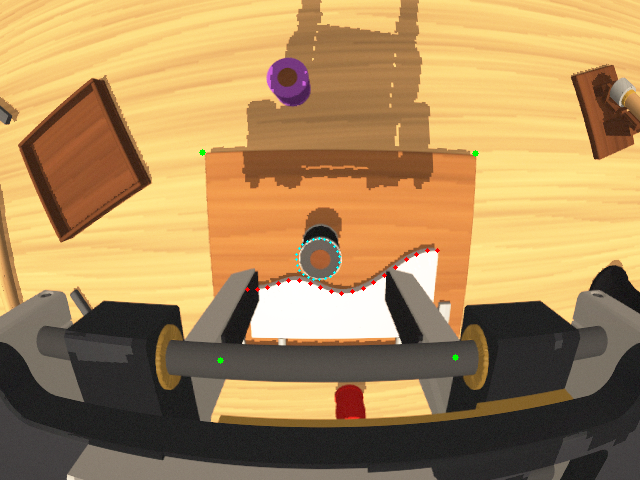

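Overlay matches: the black barrel's rim sits at (320,258) exactly where predicted, and the template edge is within ~2 px. Purple is at (288,80) and red at (349,405), both left alone. Descending.

```bash
python3 - <<'E'
from h import *
plan([([.581,-.0385,.16],down(86)),([.581,-.0385,.03],down(86))])
E
```

```text
now [ 0.5648 -0.0342  0.1799] t 3.45 F [-0.24  0.36 -0.77] open 0.0658 q [-0.18  0.28  1.57  0.    1.3  -1.68]
-0.0411 -0.0079 0.0497 0.0014 -0.0018 -0.0012;
-0.0414 -0.0082 0.3747 0.0014 -0.0018 -0.0012
```

{"op": "jog_arm", "data": {"deltas": "-0.041 -0.009 0.05 0 0 0;-0.041 -0.009 0.1 0 0 0;-0.041 -0.009 0.18 0 0 0;-0.041 -0.009 0.26 0 0 0;-0.041 -0.009 0.33 0 0 0;-0.041 -0.009 0.375 0 0 0;-0.041 -0.009 0.375 0 0 0"}}

```text
t: 4.15
eef_pos: [0.579, -0.0381, 0.0279]
orientation: [0.035, 0.999, 0.001, -0.003]
force: [0.0, -0.4, -0.0]
opening: 0.0656
```

{"op": "jog_arm", "data": {"deltas": "0 0 0 0 0 0;0 0 0 0 0 0;0 0 0 0 0 0;0 0 0 0 0 0;0 0 0 0 0 0", "fingers": 0, "force": 20}}

```text
t: 4.65
eef_pos: [0.5825, -0.0399, 0.0308]
orientation: [0.036, 0.999, 0.0, 0.001]
force: [0.6, 1.3, 3.2]
opening: 0.0329
```

```bash
python3 - <<'E'
from h import *
plan([([.581,-.0385,.03],down(86))])
s=r.read_state(); d=r.get_image("wrist"); cv2.imwrite("pics/w2.png",d["img"])
E
```

```text
now [ 0.5825 -0.0399  0.0308] t 4.65 F [0.57 1.32 3.22] open 0.0329 q [-0.19  0.43  1.73  0.    0.97 -1.69]
0.0040 0.0031 0.0020 0.0010 0.0031 -0.0034
```

View pics/w2.png

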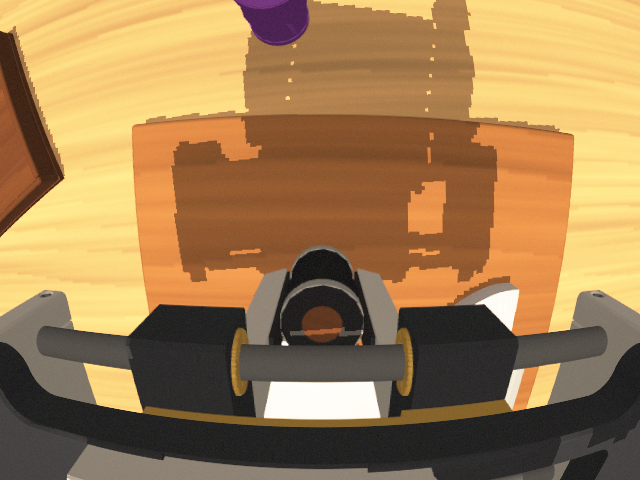

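The barrel is gripped at (322,322), opening 33 mm. Lift and carry to the tray.

```bash
python3 - <<'E'
from h import *
plan([([.5825,-.0399,.12],down(86)),([.4748,-.29,.12],down(86)),([.4748,-.29,.0195],down(86))])
E
```

```text
now [ 0.5825 -0.0399  0.0308] t 4.7 F [0.12 2.15 4.51] open 0.0324 q [-0.19  0.43  1.73  0.    0.97 -1.69]
-0.0004 -0.0000 -0.2230 0.0010 0.0029 -0.0034;
0.2235 -0.6429 -0.2236 0.0010 0.0029 -0.0034;
0.2239 -0.6430 0.0276 0.0010 0.0029 -0.0034
```

{"op": "jog_arm", "data": {"deltas": "0 0 -0.08 0 0 0;0 0 -0.16 0 0 0;0 0 -0.22 0 0 0;0.03 -0.1 -0.22 0 0 0;0.22 -0.64 -0.22 0 0 0;0.22 -0.64 -0.22 0 0 0;0.22 -0.64 -0.22 0 0 0;0.22 -0.64 -0.22 0 0 0;0.22 -0.64 -0.22 0 0 0;0.22 -0.64 -0.22 0 0 0;0.22 -0.64 -0.22 0 0 0;0.22 -0.64 -0.22 0 0 0"}}

```text
t: 5.9
eef_pos: [0.476, -0.2881, 0.1176]
orientation: [0.035, 0.999, 0.001, -0.0]
force: [0.3, 0.8, -1.3]
opening: 0.0326
```

```bash
python3 - <<'E'
from h import *
plan([([.4748,-.29,.0195],down(86))])
d=r.get_image("wrist"); cv2.imwrite("pics/w3.png",d["img"])
E
```

```text
now [ 0.476  -0.2881  0.1176] t 5.9 F [ 0.29  0.79 -1.33] open 0.0326 q [-0.67  0.31  1.68  0.    1.15 -2.17]
0.0026 -0.0052 0.2452 0.0020 -0.0008 -0.0016
```

View pics/w3.png

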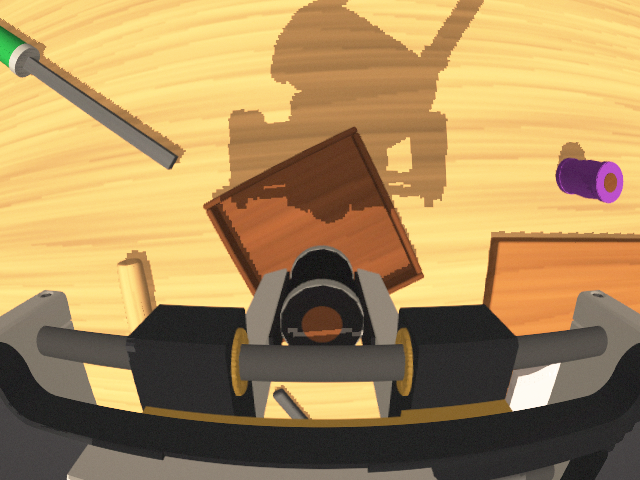

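{"op": "jog_arm", "data": {"deltas": "0 -0.005 0.08 0 0 0;0 -0.005 0.16 0 0 0;0 -0.005 0.21 0 0 0;0 -0.005 0.235 0 0 0;0 -0.005 0.245 0 0 0;0 -0.005 0.245 0 0 0;0 -0.005 0.245 0 0 0"}}

```text
t: 6.65
eef_pos: [0.4768, -0.2915, 0.0209]
orientation: [0.035, 0.999, -0.001, 0.001]
force: [0.0, -0.3, -1.5]
opening: 0.0327
```

```bash
python3 - <<'E'
from h import *
plan([([.4748,-.29,.0185],down(86))])
E
```

```text
now [ 0.4768 -0.2915  0.0209] t 6.65 F [ 0.01 -0.33 -1.46] open 0.0327 q [-0.67  0.41  1.8   0.    0.92 -2.17]
0.0052 0.0033 0.0060 -0.0022 0.0035 -0.0016
```

{"op": "jog_arm", "data": {"deltas": "0 0 0.003 0 0 0;0 0 0.006 0 0 0;0 0 0.006 0 0 0"}}

```text
t: 6.95
eef_pos: [0.476, -0.2914, 0.0178]
orientation: [0.036, 0.999, -0.0, 0.0]
force: [-1.3, 0.0, 0.5]
opening: 0.0327
```

{"op": "jog_arm", "data": {"deltas": "0 0 0 0 0 0;0 0 0 0 0 0;0 0 0 0 0 0;0 0 0 0 0 0", "fingers": 0.55}}

```text
t: 7.35
eef_pos: [0.4759, -0.2911, 0.0175]
orientation: [0.036, 0.999, 0.0, 0.0]
force: [-0.4, 0.9, 0.6]
opening: 0.0513
```

{"op": "jog_arm", "data": {"deltas": "0 0 -0.05 0 0 0;0 0 -0.1 0 0 0;0 0 -0.2 0 0 0;0 0 -0.3 0 0 0;0 0 -0.35 0 0 0;0 0 -0.4 0 0 0"}}

```text
t: 7.95
eef_pos: [0.4761, -0.2913, 0.1792]
orientation: [0.036, 0.999, -0.0, 0.001]
force: [-0.2, -0.5, -0.6]
opening: 0.0519
```

```bash
python3 - <<'E'
from h import *
s=r.read_state(); d=r.get_image("wrist"); cv2.imwrite("pics/w4.png",d["img"])
d=r.get_image("side"); cv2.imwrite("pics/s4.png",cv2.resize(d["img"][150:300,280:440],None,fx=4,fy=4))
rx=Ro.from_euler("z",REST[2]).apply([1,0,0])
def sty(sv,off=0): # point on stylus axis at s mm from foot
    return W(REST,np.array([-25+.7071*sv,0,40+.7071*sv])/1e3)
R=down(np.degrees(REST[2])+90,0)
for tl in (45,-45): print((R*Ro.from_rotvec([0,np.radians(tl),0])).as_matrix()[:,2], rx)
print("axis pts s=54",sty(54),"s=104",sty(104),"s=154",sty(154))
plan([([.5,.0,.25],down(86)),(sty(154),down(108,45)),(sty(154),down(108,-45))])
E
```

```text
[-0.67231457 -0.21907333 -0.70710678] [0.95079638 0.30981647 0.        ]
[ 0.67231457  0.21907333 -0.70710678] [0.95079638 0.30981647 0.        ]
axis pts s=54 [0.46453473 0.30808443 0.0781834 ] s=104 [0.49815013 0.319038   0.1135384 ] s=154 [0.53176554 0.32999156 0.1488934 ]
now [ 0.4774 -0.2923  0.1804] t 8.05 F [0.4  0.73 0.98] open 0.052 q [-0.67  0.26  1.58  0.    1.29 -2.17]
-0.0055 0.7324 -0.1766 -0.0067 0.0101 -0.0025;
-0.0247 1.5618 0.0733 0.2808 1.4897 -0.7010;
-0.0247 1.5618 0.0733 -0.2969 -1.4724 -0.6938
```

View pics/w4.png

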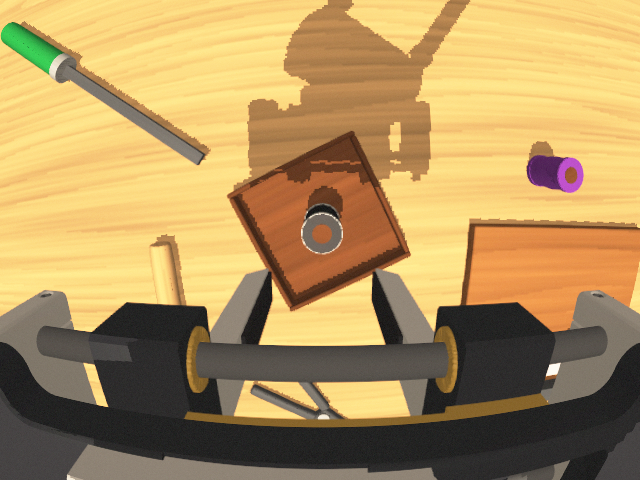

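View pics/s4.png

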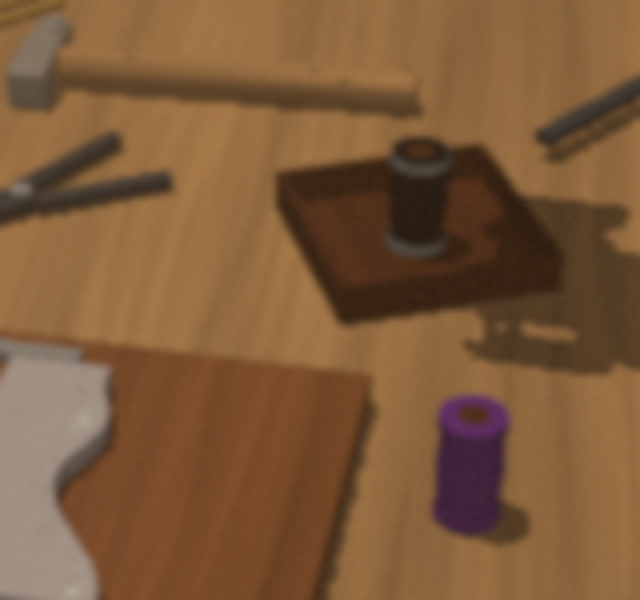

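The wrist view shows the barrel upright in the tray at (322,233), and the side view agrees. Now the stylus.

```bash
cat >> h.py <<'E'
def sty(sv): return W(REST,np.array([-25+.7071*sv,0,40+.7071*sv])/1e3)
E
python3 - <<'E'
from h import *
plan([([.5,.04,.28],down(97,22))])
E
```

```text
now [ 0.4774 -0.2923  0.1804] t 8.05 F [0.4  0.73 0.98] open 0.052 q [-0.67  0.26  1.58  0.    1.29 -2.17]
0.0013 0.8319 -0.2520 0.0633 0.7404 -0.3661
```

{"op": "jog_arm", "data": {"deltas": "0 0.83 -0.25 0.06 0.74 -0.37;0 0.83 -0.25 0.06 0.74 -0.37;0 0.83 -0.25 0.06 0.74 -0.37;0 0.83 -0.25 0.06 0.74 -0.37;0 0.83 -0.25 0.06 0.74 -0.37;0 0.83 -0.25 0.06 0.74 -0.37;0 0.83 -0.25 0.06 0.74 -0.37;0 0.83 -0.25 0.06 0.74 -0.37;0 0.83 -0.25 0.06 0.74 -0.37"}}

```text
t: 8.95
eef_pos: [0.4993, 0.0405, 0.2764]
orientation: [-0.062, 0.979, -0.009, -0.193]
force: [0.0, 0.3, -0.8]
opening: 0.052
```

```bash
python3 - <<'E'
from h import *
plan([(sty(154)+[0,0,.06],down(108,45))])
E
```

```text
now [0.4993 0.0405 0.2764] t 8.95 F [ 0.03  0.31 -0.79] open 0.052 q [-0.02  0.37  1.26 -0.05  1.9  -1.72]
-0.2243 0.7068 0.0949 0.2099 0.7553 -0.2947
```

{"op": "jog_arm", "data": {"deltas": "-0.22 0.71 0.09 0.21 0.75 -0.3;-0.22 0.71 0.09 0.21 0.75 -0.3;-0.22 0.71 0.09 0.21 0.75 -0.3;-0.22 0.71 0.09 0.21 0.75 -0.3;-0.22 0.71 0.09 0.21 0.75 -0.3;-0.22 0.71 0.09 0.21 0.75 -0.3;-0.22 0.71 0.09 0.21 0.75 -0.3;-0.22 0.71 0.09 0.21 0.75 -0.3;-0.22 0.71 0.09 0.21 0.75 -0.3"}}

```text
t: 9.85
eef_pos: [0.5322, 0.3285, 0.2126]
orientation: [-0.144, 0.913, -0.059, -0.377]
force: [0.4, -0.4, -0.3]
opening: 0.052
```

```bash
python3 - <<'E'
from h import *
s=r.read_state();d=r.get_image("wrist"); im=d["img"]; T=wpose(s)
for sv in range(0,100,5):
    q=wproj(T,sty(sv)); cv2.circle(im,tuple(int(v) for v in q),2,(0,0,255),-1)
    for e in (-.01,.01):
        c=sty(sv)+e*np.array([-np.sin(REST[2]),np.cos(REST[2]),0]); cv2.circle(im,tuple(int(v) for v in wproj(T,c)),1,(255,255,0),-1)
cv2.imwrite("pics/w5.png",im)
d=r.get_image("side"); cv2.imwrite("pics/s5.png",d["img"])
plan([(sty(110),down(108,45)),(sty(54),down(108,45))])
E
```

```text
now [0.5322 0.3285 0.2136] t 9.95 F [-0.46  0.52  1.23] open 0.0514 q [ 0.4   0.85  0.73  0.09  2.34 -1.45]
-0.1133 0.0033 0.2249 0.0053 0.0091 -0.0025;
-0.1126 0.0028 0.3649 0.0053 0.0091 -0.0025
```

View pics/w5.png

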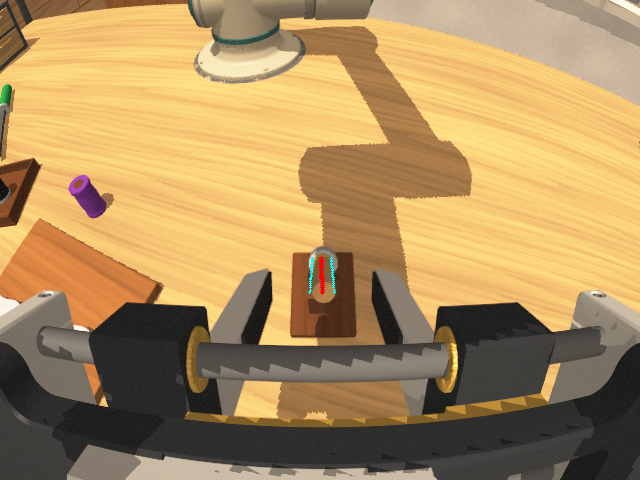

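View pics/s5.png

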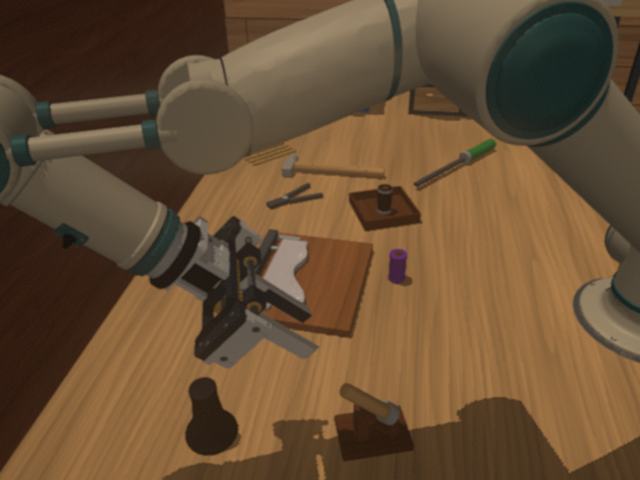

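The wrist overlay lies on the stylus (handle end (322,292), foot (323,260)) and the side view shows the gripper aligned with the handle and clear of the bell. Moving in along the handle.

{"op": "jog_arm", "data": {"deltas": "-0.05 0.003 0.1 0 0 0;-0.11 0.003 0.19 0 0 0;-0.113 0.003 0.225 0 0 0;-0.113 0.003 0.225 0 0 0;-0.113 0.003 0.225 0 0 0"}}

```text
t: 10.45
eef_pos: [0.5022, 0.3214, 0.1185]
orientation: [-0.144, 0.914, -0.058, -0.375]
force: [0.3, 0.1, -0.2]
opening: 0.0515
```

```bash
python3 - <<'E'
from h import *
s=r.read_state();d=r.get_image("wrist"); im=d["img"]; T=wpose(s)
cv2.imwrite("pics/w6.png",im)
plan([(sty(54),down(108,45))])
E
```

```text
now [0.5026 0.3218 0.1187] t 10.5 F [-0.17  0.55  0.17] open 0.0518 q [ 0.41  0.84  0.98  0.08  2.1  -1.46]
0.0009 -0.0036 0.1432 0.0040 0.0142 0.0009
```

View pics/w6.png

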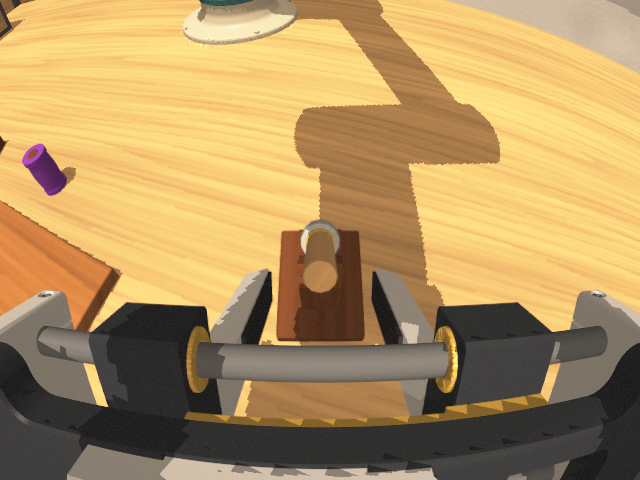

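The handle end is at (321,274), centred between the fingers. Advance along it.

{"op": "jog_arm", "data": {"deltas": "0 -0.003 0.04 0 0.01 0;0 -0.003 0.08 0 0.01 0;0 -0.003 0.12 0 0.01 0;0 -0.003 0.14 0 0.01 0;0 -0.003 0.14 0 0.01 0"}}

```text
t: 11.0
eef_pos: [0.4645, 0.3089, 0.0778]
orientation: [-0.145, 0.912, -0.059, -0.378]
force: [0.1, 0.7, 0.8]
opening: 0.0518
```

{"op": "jog_arm", "data": {"deltas": "0 0 0 0 0 0;0 0 0 0 0 0;0 0 0 0 0 0;0 0 0 0 0 0;0 0 0 0 0 0;0 0 0 0 0 0", "fingers": 0, "force": 25}}

```text
t: 11.6
eef_pos: [0.4645, 0.309, 0.0772]
orientation: [-0.145, 0.912, -0.059, -0.378]
force: [0.7, -0.3, 0.1]
opening: 0.0198
```

```bash
python3 - <<'E'
from h import *
p=r.read_state()["eef_pos"]; plan([(p+[0,0,.10],down(108,45))])
E
```

```text
now [0.4645 0.309  0.0772] t 11.6 F [ 0.72 -0.35  0.11] open 0.0198 q [ 0.41  0.81  1.15  0.08  1.96 -1.47]
0.1769 0.0004 -0.1767 0.0019 -0.0013 0.0020
```

{"op": "jog_arm", "data": {"deltas": "0.05 0 -0.05 0 0 0;0.12 0 -0.12 0 0 0;0.2 0 -0.2 0 0 0;0.28 0 -0.28 0 0 0;0.28 0 -0.28 0 0 0", "force": 40}}

```text
t: 12.1
eef_pos: [0.4658, 0.3095, 0.2412]
orientation: [-0.146, 0.914, -0.058, -0.374]
force: [0.9, 0.0, -1.2]
opening: 0.0192
```

```bash
cat >> h.py <<'E'
from scipy.spatial.transform import Slerp
def step(p,R,maxdeg=29.0):
    "one call toward (p,R): largest fraction with rotation<=maxdeg and shift<=.39"
    s=r.read_state(); R0=Ro.from_quat(s["orientation"]); p0=np.array(s["eef_pos"])
    a=np.degrees((R0.inv()*R).magnitude()); f=min(1,maxdeg/max(a,1e-6),.39/max(np.linalg.norm(np.array(p)-p0),1e-6))
    Rm=Slerp([0,1],Ro.concatenate([R0,R]))(f); print("angle",round(a,1),"frac",round(f,2)); plan([(p0+f*(np.array(p)-p0),Rm)],s)
E
python3 - <<'E'
from h import *
d=r.get_image("wrist"); cv2.imwrite("pics/w7.png",d["img"])
print(W(FIX,[-.06,-.06,0]))
t=W(FIX,[-.06,-.06,.20])
step(t,down(-4))
E
```

```text
[ 0.54234508 -0.07386529  0.        ]
angle 117.7 frac 0.25
now [0.4656 0.3094 0.2379] t 12.15 F [ 0.38  0.27 -2.42] open 0.0196 q [ 0.41  0.71  0.96  0.09  2.25 -1.45]
0.0040 -0.2391 0.0359 -0.3547 -0.2407 0.8664
```

View pics/w7.png

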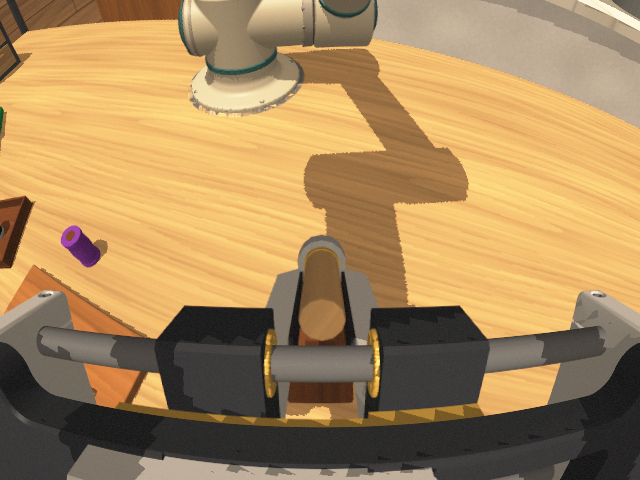

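The stylus is held along the tool axis (foot ring at (322,256)). Turn it upright while carrying it over.

{"op": "jog_arm", "data": {"deltas": "0 -0.24 0.03 -0.35 -0.24 0.87;0 -0.24 0.03 -0.35 -0.24 0.87;0 -0.24 0.03 -0.35 -0.24 0.87;0 -0.24 0.03 -0.35 -0.24 0.87;0 -0.24 0.03 -0.35 -0.24 0.87"}}

```text
t: 12.65
eef_pos: [0.4857, 0.2137, 0.226]
orientation: [0.097, 0.944, -0.051, -0.31]
force: [-0.2, 0.1, -0.1]
opening: 0.0194
```

```bash
python3 - <<'E'
from h import *
step(W(FIX,[-.06,-.06,.20]),down(-4))
E
```

```text
angle 88.7 frac 0.33
now [0.4857 0.2137 0.226 ] t 12.65 F [-0.21  0.11 -0.14] open 0.0194 q [ 0.21  0.58  1.15  0.1   2.05 -1.13]
-0.0992 -0.2190 -0.0021 -0.3616 -0.2411 0.8635
```

{"op": "jog_arm", "data": {"deltas": "-0.1 -0.22 0 -0.36 -0.24 0.86;-0.1 -0.22 0 -0.36 -0.24 0.86;-0.1 -0.22 0 -0.36 -0.24 0.86;-0.1 -0.22 0 -0.36 -0.24 0.86;-0.1 -0.22 0 -0.36 -0.24 0.86"}}

```text
t: 13.15
eef_pos: [0.5037, 0.1203, 0.2171]
orientation: [0.329, 0.917, -0.036, -0.222]
force: [0.1, 0.5, -1.6]
opening: 0.0195
```

```bash
python3 - <<'E'
from h import *
step(W(FIX,[-.06,-.06,.20]),down(-4),29.5)
E
```

```text
angle 60.0 frac 0.49
now [0.5037 0.1203 0.2171] t 13.15 F [ 0.05  0.5  -1.61] open 0.0195 q [ 0.03  0.45  1.31  0.09  1.83 -0.85]
-0.1883 -0.1541 -0.0204 -0.3673 -0.2448 0.8787
```

{"op": "jog_arm", "data": {"deltas": "-0.19 -0.15 -0.02 -0.37 -0.24 0.88;-0.19 -0.15 -0.02 -0.37 -0.24 0.88;-0.19 -0.15 -0.02 -0.37 -0.24 0.88;-0.19 -0.15 -0.02 -0.37 -0.24 0.88;-0.19 -0.15 -0.02 -0.37 -0.24 0.88"}}

```text
t: 13.65
eef_pos: [0.5239, 0.0264, 0.208]
orientation: [0.545, 0.83, -0.018, -0.118]
force: [0.2, 0.2, -1.4]
opening: 0.0195
```

```bash
python3 - <<'E'
from h import *
step(W(FIX,[-.06,-.06,.15]),down(-4),31)
E
```

```text
angle 30.6 frac 1
now [0.5239 0.0264 0.208 ] t 13.65 F [ 0.22  0.23 -1.39] open 0.0195 q [-0.13  0.33  1.45  0.07  1.59 -0.55]
-0.2708 -0.0370 0.1064 -0.3809 -0.2586 0.9095
```

{"op": "jog_arm", "data": {"deltas": "-0.27 -0.037 0.1 -0.38 -0.26 0.91;-0.27 -0.037 0.1 -0.38 -0.26 0.91;-0.27 -0.037 0.1 -0.38 -0.26 0.91;-0.27 -0.037 0.1 -0.38 -0.26 0.91;-0.27 -0.037 0.1 -0.38 -0.26 0.91;-0.27 -0.037 0.1 -0.38 -0.26 0.91"}}

```text
t: 14.25
eef_pos: [0.5439, -0.0736, 0.1527]
orientation: [0.731, 0.683, -0.0, 0.0]
force: [-0.7, 0.0, -1.6]
opening: 0.0194
```

```bash
python3 - <<'E'
from h import *
step(W(FIX,[-.06,-.06,.072]),down(-4),31)
d=r.get_image("wrist"); cv2.imwrite("pics/w8.png",d["img"])
d=r.get_image("side"); cv2.imwrite("pics/s8.png",cv2.resize(d["img"][180:340,220:420],None,fx=4,fy=4)[:600])
E
```

```text
angle 0.1 frac 1
now [ 0.5439 -0.0736  0.1527] t 14.25 F [-0.71  0.04 -1.63] open 0.0194 q [-0.26  0.27  1.65 -0.    1.22 -0.19]
-0.0008 -0.0038 0.2016 -0.0002 0.0013 0.0034
```

View pics/w8.png

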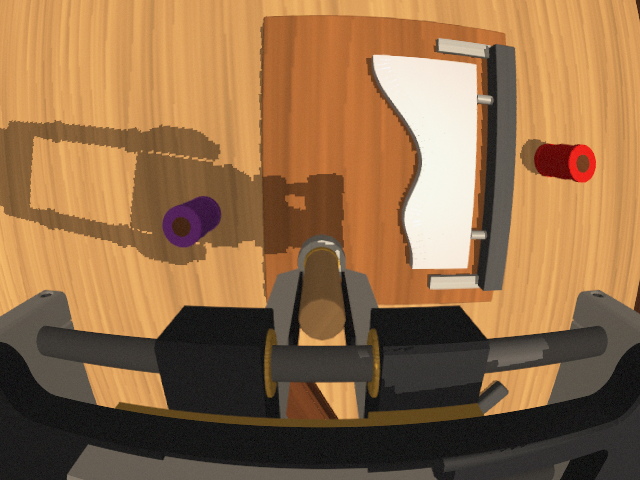

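View pics/s8.png

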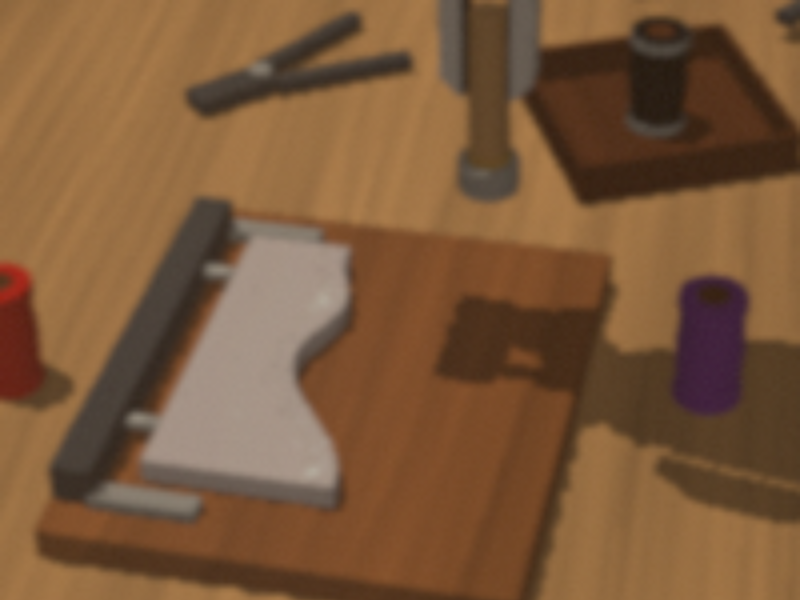

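The stylus hangs upright (side view foot (488,190) in the crop), and the wrist view shows the whole template at (373-478, 55-270). Refining the fixture pose from this picture.

```bash
python3 - <<'E'
from h import *
im=cv2.imread("pics/w8.png"); s=r.read_state()
R=Ro.from_quat([0.731,0.683,0,0]); s={"eef_pos":[.5439,-.0736,.1527],"orientation":(down(-4)*Ro.from_rotvec(np.radians(30)*-np.array([-.0002,.0013,.0034]))).as_quat()}
T=wpose(s)
m=(im.min(2)>200).astype(np.uint8)
n,l,st,c=cv2.connectedComponentsWithStats(m); k=1+np.argmax(st[1:,4]); print(st[k])
cs,_=cv2.findContours((l==k).astype(np.uint8),cv2.RETR_EXTERNAL,cv2.CHAIN_APPROX_NONE); C=max(cs,key=len)[:,0,:].astype(float)
dense=np.linspace(-89,89,90); from scipy.interpolate import CubicSpline
cs=CubicSpline(EDGE[:,0],EDGE[:,1]); P=np.c_[cs(dense),dense,np.full(90,31)]/1e3
from scipy.spatial import cKDTree
tr=cKDTree(C)
def f(p): return tr.query(wproj(T,W(p,P)))[0]
print("initial mean px",f(FIX).mean())
# signed fit: iterate ICP
p=FIX.copy()
for _ in range(30):
    d,i=tr.query(wproj(T,W(p,P))); t=C[i]
    p=least_squares(lambda q:(wproj(T,W(q,P))-t).ravel(),p,loss="soft_l1").x
print("fit",np.round(p,4),f(p).mean(),"initial",FIX)
for q in wproj(T,W(FIX,P)): cv2.circle(im,tuple(int(round(v)) for v in q),1,(0,0,255),-1)
for q in wproj(T,W(p,P)): cv2.circle(im,tuple(int(round(v)) for v in q),0,(255,0,0),-1)
for q in wproj(T,W(FIX,np.array([(-110,-130,18),(-110,130,18),(110,130,18),(110,-130,18)])/1e3)): cv2.circle(im,tuple(int(v) for v in q),3,(0,255,0),-1)
cv2.imwrite("pics/w8o.png",cv2.resize(im[10:310,240:540],None,fx=2,fy=2))
E
```

```text
[  374    55   103   214 14331]
initial mean px 2.0593357662776484
fit [ 0.6083 -0.0183 -0.0736] 0.3964535865289054 initial [ 0.6063 -0.0181 -0.0683]
```

View pics/w8o.png

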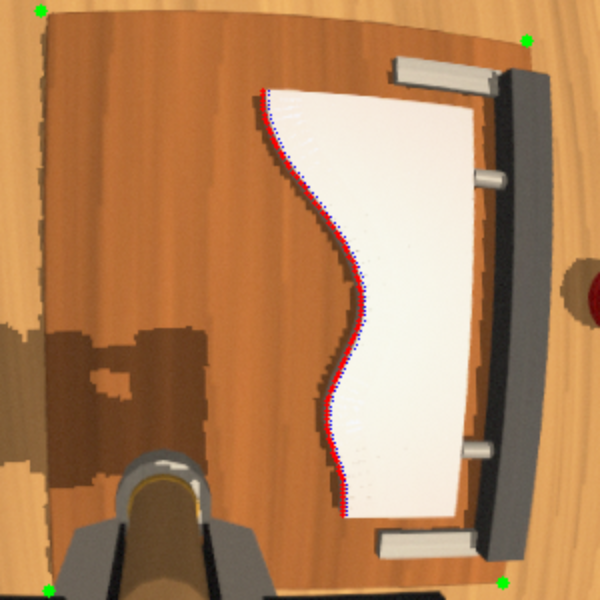

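{"op": "jog_arm", "data": {"deltas": "0 -0.004 0.06 0 0 0;0 -0.004 0.12 0 0 0;0 -0.004 0.16 0 0 0;0 -0.004 0.185 0 0 0;0 -0.004 0.195 0 0 0;0 -0.004 0.195 0 0 0;0 -0.004 0.195 0 0 0"}}

```text
t: 15.05
eef_pos: [0.543, -0.0746, 0.076]
orientation: [0.732, 0.681, 0.001, 0.002]
force: [-0.7, 0.1, -1.4]
opening: 0.0196
```

```bash
sed -i 's/^FIX=np.array(\[.*\]); TRAY/FIX=np.array([.6073,-.0182,-.071]); TRAY/' h.py; python3 - <<'E'
from h import *
plan([(W(FIX,[-.06,-.06,.072]),down(-4))])
d=r.get_image("side"); cv2.imwrite("pics/s9.png",cv2.resize(d["img"][190:300,290:400],None,fx=6,fy=6)[:600])
E
```

```text
now [ 0.543  -0.0746  0.076 ] t 15.05 F [-0.67  0.14 -1.38] open 0.0196 q [-0.26  0.34  1.76 -0.    1.04 -0.19]
0.0020 0.0004 0.0099 0.0064 0.0030 -0.0046
```

View pics/s9.png

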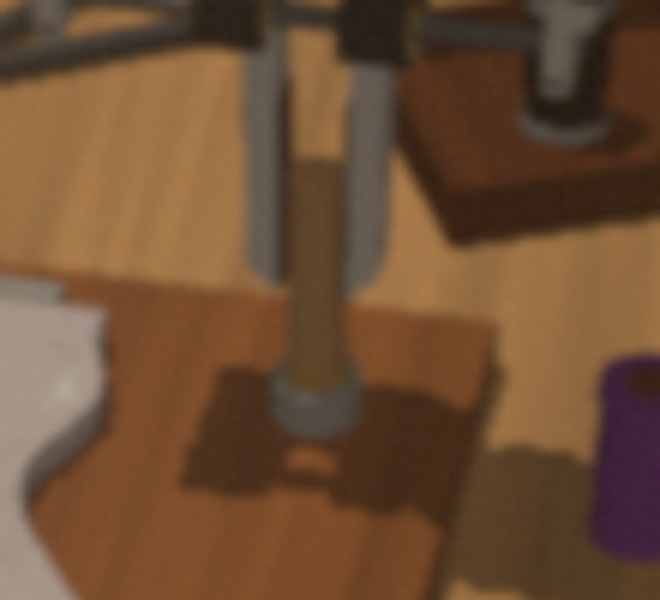

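Hovering about 4 mm over the board. Lower slowly and watch the force.

{"op": "jog_arm", "data": {"deltas": "0 0 0.003 0 0 0;0 0 0.006 0 0 0;0 0 0.008 0 0 0;0 0 0.008 0 0 0"}}

```text
t: 15.5
eef_pos: [0.542, -0.0744, 0.072]
orientation: [0.732, 0.681, 0.0, 0.001]
force: [-0.2, -0.3, -0.9]
opening: 0.0194
```

{"op": "jog_arm", "data": {"deltas": "0 0 0.002 0 0 0;0 0 0.003 0 0 0;0 0 0.003 0 0 0"}}

```text
t: 15.8
eef_pos: [0.5422, -0.0745, 0.0712]
orientation: [0.732, 0.681, 0.0, 0.001]
force: [-1.3, -0.6, 1.5]
opening: 0.0191
```

{"op": "jog_arm", "data": {"deltas": "0 0 0 0 0 0;0 0 0 0 0 0;0 0 0 0 0 0;0 0 0 0 0 0;0 0 0 0 0 0", "fingers": 0.45}}

```text
t: 16.3
eef_pos: [0.5422, -0.0744, 0.0708]
orientation: [0.732, 0.681, 0.0, 0.001]
force: [0.3, 0.7, -0.7]
opening: 0.0424
```

```bash
python3 - <<'E'
from h import *
plan([])
d=r.get_image("side"); cv2.imwrite("pics/s10.png",cv2.resize(d["img"][190:300,290:400],None,fx=5,fy=5))
d=r.get_image("wrist"); cv2.imwrite("pics/w10.png",d["img"])
E
```

```text
now [ 0.5422 -0.0744  0.0708] t 16.3 F [ 0.25  0.67 -0.67] open 0.0424 q [-0.26  0.34  1.77 -0.    1.03 -0.19]
```

View pics/s10.png

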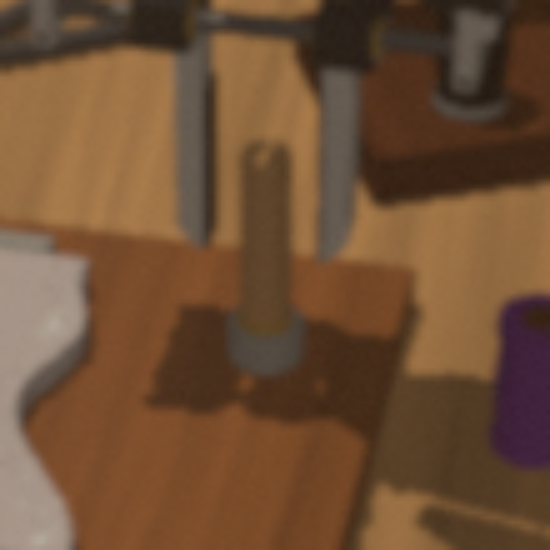

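View pics/w10.png

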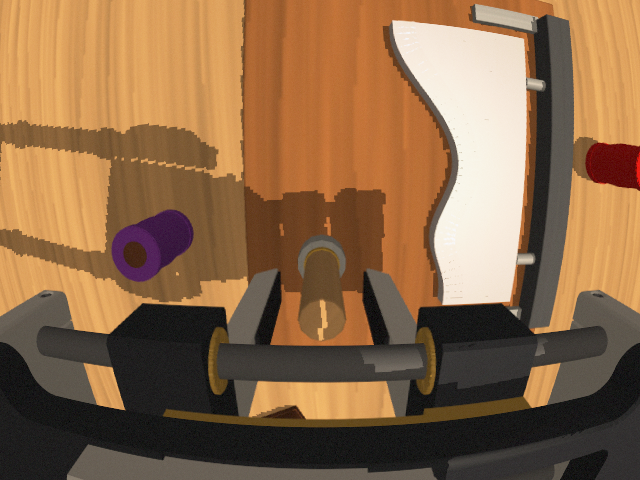

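The stylus stands free on the board (wrist: handle top (322,320), foot (320,258); side crop foot (265,345)). Both foot and template show in this picture, so I'll measure them relative to each other.

```bash
cat >> h.py <<'E'
from scipy.interpolate import CubicSpline
from scipy.spatial import cKDTree
cse=CubicSpline(EDGE[:,0],EDGE[:,1])
def edgefit(im,T,p0,fn=None,rng=(-89,89),push_only=False,extra=None):
    m=(im.min(2)>170).astype(np.uint8); n,l,st,c=cv2.connectedComponentsWithStats(m); k=1+np.argmax(st[1:,4])
    cs,_=cv2.findContours((l==k).astype(np.uint8),cv2.RETR_EXTERNAL,cv2.CHAIN_APPROX_NONE); C=max(cs,key=len)[:,0,:].astype(float); tr=cKDTree(C)
    y=np.linspace(*rng,90); P=np.c_[cse(y),y,np.full(90,31)]/1e3; p=np.array(p0,float); ax=np.array([np.cos(p[2]),np.sin(p[2]),0])
    for _ in range(30):
        t=C[tr.query(wproj(T,W(p,P)))[1]]
        if push_only:
            d=least_squares(lambda q:(wproj(T,W(p+q[0]*ax,P))-t).ravel(),[0.],loss="soft_l1").x[0]; p=p+d*ax
        else: p=least_squares(lambda q:(wproj(T,W(q,P))-t).ravel(),p,loss="soft_l1").x
    e=tr.query(wproj(T,W(p,P)))[0].mean()
    if fn:
        o=im.copy()
        for q in wproj(T,W(p,P)): cv2.circle(o,tuple(int(round(v)) for v in q),0,(255,0,0),-1)
        for q in (extra if extra is not None else []): cv2.circle(o,tuple(int(round(v)) for v in q),0,(0,0,255),-1)
        cv2.imwrite(fn,cv2.resize(o[0:310,230:560],None,fx=2,fy=1.9))
    return p,e
def circ(x,y,z,rad):
    a=np.linspace(0,2*np.pi,60); return np.c_[x+rad*np.cos(a),y+rad*np.sin(a),np.full(60,z)]
E
python3 - <<'E'
from h import *
s=r.read_state(); T=wpose(s); im=cv2.imread("pics/w10.png"); x,y,_=s["eef_pos"]
ex=np.r_[wproj(T,circ(x,y,.034,.015)),wproj(T,circ(x,y,.113,.010))]
print(edgefit(im,T,FIX,"pics/w10o.png",extra=ex))
E
```

```text
(array([ 0.60782606, -0.018363  , -0.07283548]), np.float64(0.40674146270278744))
```

View pics/w10o.png

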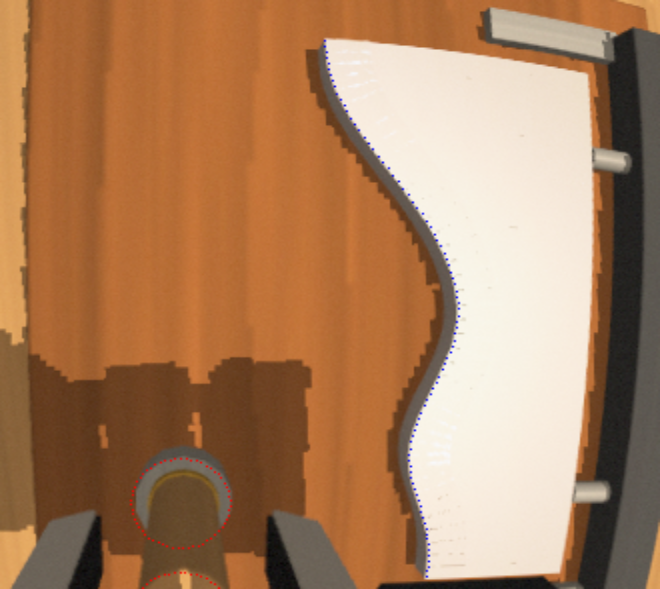

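The foot ring prediction agrees laterally, and the wrist fit repeats (x 0.608, yaw -0.073). Using that. Re-grasp lower from above.

{"op": "jog_arm", "data": {"deltas": "0 0 0 0 0 0;0 0 0.013 0 0 0;0 0 0.025 0 0 0;0 0 0.037 0 0 0;0 0 0.037 0 0 0;0 0 0.037 0 0 0"}}

```text
t: 17.0
eef_pos: [0.542, -0.0744, 0.0557]
orientation: [0.732, 0.681, 0.0, 0.001]
force: [-0.1, 0.3, -0.1]
opening: 0.0422
```

{"op": "jog_arm", "data": {"deltas": "0 0 0 0 0 0;0 0 0 0 0 0;0 0 0 0 0 0;0 0 0 0 0 0;0 0 0 0 0 0", "fingers": 0, "force": 45}}

```text
t: 17.5
eef_pos: [0.5423, -0.0745, 0.0562]
orientation: [0.732, 0.681, 0.0, 0.001]
force: [0.0, -0.1, 0.5]
opening: 0.0198
```

{"op": "jog_arm", "data": {"deltas": "0 0 -0.003 0 0 0;0 0 -0.005 0 0 0;0 0 -0.005 0 0 0;0 0 -0.005 0 0 0;0 0 -0.005 0 0 0"}}

```text
t: 18.0
eef_pos: [0.5421, -0.0745, 0.0579]
orientation: [0.732, 0.681, 0.0, 0.001]
force: [0.4, -0.2, -2.4]
opening: 0.0192
```

```bash
sed -i 's/^FIX=np.array(\[.*\]); TRAY/FIX=np.array([.608,-.0183,-.073]); TRAY/' h.py; cat >> h.py <<'E'
def xc(y):  # foot centre x (mm, fixture) touching the resting edge at foot centre y (mm)
    yy=np.linspace(max(-90,y-15),min(90,y+15),400); return (cse(yy)-np.sqrt(np.maximum(225-(y-yy)**2,0))).min()
def fixpos(p):
    d=np.array(p[:2])-FIX[:2]; c,s=np.cos(FIX[2]),np.sin(FIX[2]); return 1e3*np.array([c*d[0]+s*d[1],-s*d[0]+c*d[1]])
E
python3 - <<'E'
from h import *
s=r.read_state(); plan([],s); print("fix xy mm",fixpos(s["eef_pos"]),"tool tilt",np.degrees(np.arccos(-Ro.from_quat(s["orientation"]).as_matrix()[2,2])))
for y in range(-80,81,10): print(y,round(xc(y),1),end=" | ")
E
```

```text
now [ 0.5421 -0.0745  0.0579] t 18.0 F [ 0.44 -0.2  -2.37] open 0.0192 q [-0.26  0.36  1.78 -0.    1.   -0.19]

fix xy mm [-61.66012923 -60.81853502] tool tilt 0.12004577822856033
-80 4.6 | -70 1.7 | -60 -2.2 | -50 -4.6 | -40 -4.7 | -30 -2.6 | -20 1.2 | -10 5.7 | 0 8.5 | 10 6.7 | 20 1.6 | 30 -5.4 | 40 -13.1 | 50 -20.4 | 60 -26.3 | 70 -30.4 | 80 -32.6 |
```

{"op": "jog_arm", "data": {"deltas": "-0.02 0.03 0 0 0 0;-0.04 0.06 0 0 0 0;-0.04 0.09 0 0 0 0;-0.04 0.124 0 0 0 0;-0.04 0.124 0 0 0 0;-0.04 0.124 0 0 0 0"}}

```text
t: 18.6
eef_pos: [0.5906, -0.0941, 0.0577]
orientation: [0.732, 0.681, -0.0, 0.001]
force: [-0.3, -0.3, -1.8]
opening: 0.0195
```

```bash
cat >> h.py <<'E'
def look(fn):
    s=r.read_state(); im=r.get_image("wrist")["img"]; T=wpose(s); x,y,_=s["eef_pos"]
    ex=np.r_[wproj(T,circ(x,y,.036,.015)),wproj(T,W(FIX,np.c_[EDGE[:,1],EDGE[:,0],np.full(19,31)]/1e3))]
    out=[]
    for rg in ((-89,89),):
        p,e=edgefit(im,T,FIX,fn,rng=rg,push_only=True,extra=ex); out.append((np.linalg.norm(p[:2]-FIX[:2])*1e3*np.sign(p[0]-FIX[0]),e))
    f=fixpos(s["eef_pos"]); Rm=Ro.from_quat(s["orientation"]).as_matrix()
    print("t",s["t"],"fix",np.round(f,1),"z",round(s["eef_pos"][2],4),"xc",round(xc(f[1]),1),"geom push",round(f[0]-xc(f[1]),1),"seen push,err",np.round(out,2).tolist(),"F",np.round(s["force"],1),"tilt",round(np.degrees(np.arccos(-Rm[2,2])),2),"th",round(np.degrees(np.arctan2(Rm[1,1],Rm[0,1])),2),"open",round(s["opening"],4))
E
python3 - <<'E'
from h import *
look("pics/w11.png")
E
```

```text
t 18.6 fix [-11.8 -76.9] z 0.0577 xc 4.0 geom push -15.7 seen push,err [[0.29, 9.04]] F [-0.3 -0.3 -1.8] tilt 0.08 th -4.16 open 0.0195
```

View pics/w11.png

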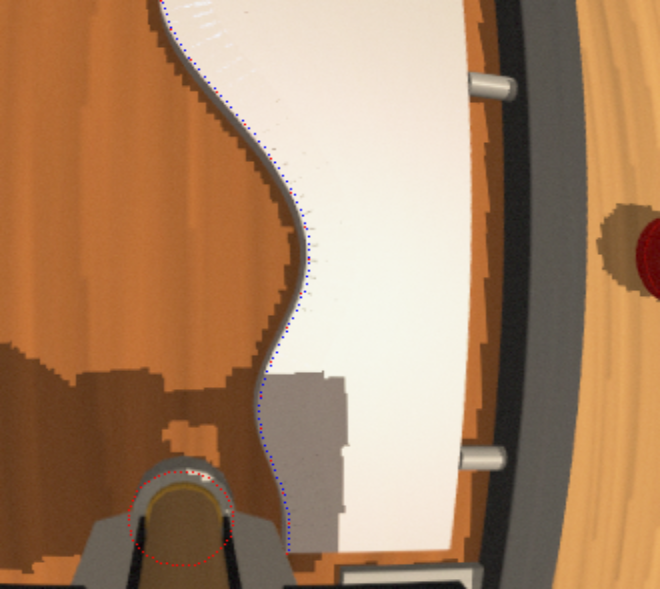

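The template is at rest with the foot ~15 mm off the narrow end at crop (182,510). A shadow breaks the threshold near the narrow end, so I'll use the mid section for the push estimate. Press in.

{"op": "jog_arm", "data": {"deltas": "0 0.01 0 0 0 0;0 0.02 0 0 0 0;0 0.03 0 0 0 0;0 0.036 0 0 0 0;0 0.041 0 0 0 0;0 0.045 0 0 0 0;0 0.049 0 0 0 0;0 0.049 0 0 0 0;0 0.049 0 0 0 0"}}

```text
t: 19.55
eef_pos: [0.6093, -0.0954, 0.058]
orientation: [0.732, 0.681, -0.0, 0.001]
force: [-2.2, 0.5, 0.0]
opening: 0.0193
```

```bash
sed -i 's/for rg in ((-89,89),)/for rg in ((-25,20),(0,60))/' h.py; python3 - <<'E'
from h import *
look("pics/w12.png")
E
```

```text
t 19.55 fix [  6.9 -76.8] z 0.058 xc 3.9 geom push 2.9 seen push,err [[4.11, 0.41], [4.08, 0.41]] F [-2.2  0.5  0. ] tilt 0.08 th -4.16 open 0.0193
```

View pics/w12.png

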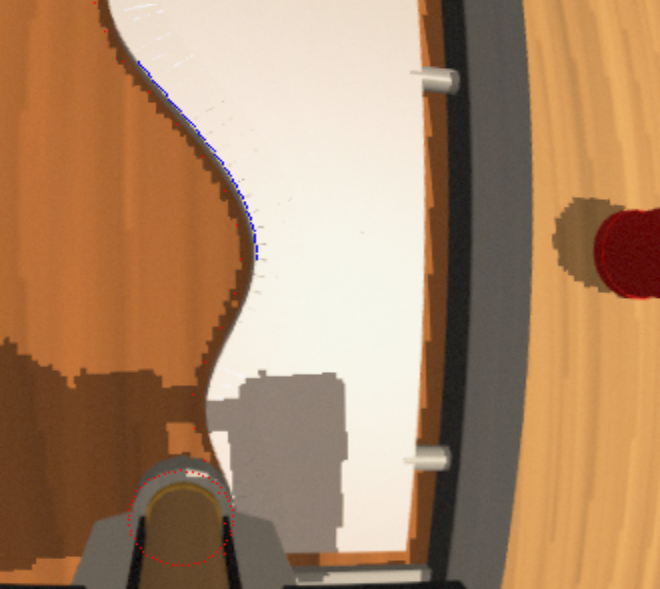

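Contact is made: seen push 4.1 mm, force 2.2 N (≈3.7 mm). Now the path increments.

```bash
cat > path.py <<'E'
from h import *
import sys
y0=float(sys.argv[1]); n=int(sys.argv[2]); st=float(sys.argv[3]); dp=float(sys.argv[4])  # start y, rows, step, extra push by the end
x0=xc(y0)
print(";".join("%.4f %.4f 0 0 0 0"%(st*k/400,(xc(y0+st*k)-x0+dp*k/n)/400) for k in range(1,n+1)))
E
for y in -76.8 -46.8 -16.8 13.2 43.2; do python3 path.py $y 12 2.5 0; done; python3 path.py 73.2 2 2.5 0
```

```text
0.0063 -0.0018 0 0 0 0;0.0125 -0.0040 0 0 0 0;0.0187 -0.0064 0 0 0 0;0.0250 -0.0089 0 0 0 0;0.0312 -0.0114 0 0 0 0;0.0375 -0.0138 0 0 0 0;0.0437 -0.0159 0 0 0 0;0.0500 -0.0178 0 0 0 0;0.0563 -0.0194 0 0 0 0;0.0625 -0.0206 0 0 0 0;0.0688 -0.0215 0 0 0 0;0.0750 -0.0220 0 0 0 0
0.0063 -0.0002 0 0 0 0;0.0125 0.0000 0 0 0 0;0.0187 0.0006 0 0 0 0;0.0250 0.0015 0 0 0 0;0.0312 0.0027 0 0 0 0;0.0375 0.0043 0 0 0 0;0.0437 0.0062 0 0 0 0;0.0500 0.0084 0 0 0 0;0.0563 0.0107 0 0 0 0;0.0625 0.0133 0 0 0 0;0.0688 0.0161 0 0 0 0;0.0750 0.0189 0 0 0 0
0.0063 0.0028 0 0 0 0;0.0125 0.0057 0 0 0 0;0.0187 0.0083 0 0 0 0;0.0250 0.0107 0 0 0 0;0.0312 0.0127 0 0 0 0;0.0375 0.0140 0 0 0 0;0.0437 0.0146 0 0 0 0;0.0500 0.0144 0 0 0 0;0.0563 0.0133 0 0 0 0;0.0625 0.0116 0 0 0 0;0.0688 0.0094 0 0 0 0;0.0750 0.0066 0 0 0 0
0.0063 -0.0031 0 0 0 0;0.0125 -0.0066 0 0 0 0;0.0187 -0.0104 0 0 0 0;0.0250 -0.0146 0 0 0 0;0.0312 -0.0189 0 0 0 0;0.0375 -0.0235 0 0 0 0;0.0437 -0.0282 0 0 0 0;0.0500 -0.0330 0 0 0 0;0.0563 -0.0379 0 0 0 0;0.0625 -0.0427 0 0 0 0;0.0688 -0.0475 0 0 0 0;0.0750 -0.0522 0 0 0 0
0.0063 -0.0046 0 0 0 0;0.0125 -0.0090 0 0 0 0;0.0187 -0.0132 0 0 0 0;0.0250 -0.0172 0 0 0 0;0.0312 -0.0210 0 0 0 0;0.0375 -0.0245 0 0 0 0;0.0437 -0.0277 0 0 0 0;0.0500 -0.0306 0 0 0 0;0.0563 -0.0332 0 0 0 0;0.0625 -0.0356 0 0 0 0;0.0688 -0.0376 0 0 0 0;0.0750 -0.0393 0 0 0 0
0.0063 -0.0014 0 0 0 0;0.0125 -0.0026 0 0 0 0
```

{"op": "jog_arm", "data": {"deltas": "0.006 -0.002 0 0 0 0;0.0125 -0.004 0 0 0 0;0.019 -0.0065 0 0 0 0;0.025 -0.009 0 0 0 0;0.031 -0.0115 0 0 0 0;0.0375 -0.014 0 0 0 0;0.044 -0.016 0 0 0 0;0.05 -0.018 0 0 0 0;0.056 -0.0195 0 0 0 0;0.0625 -0.0205 0 0 0 0;0.069 -0.0215 0 0 0 0;0.075 -0.022 0 0 0 0"}}

```text
t: 20.8
eef_pos: [0.6034, -0.0643, 0.0581]
orientation: [0.732, 0.681, 0.0, 0.001]
force: [-3.4, -1.7, -1.1]
opening: 0.0193
```

```bash
python3 - <<'E'
from h import *
look("pics/w13.png")
E
```

```text
t 20.8 fix [ -1.2 -46.2] z 0.0581 xc -4.9 geom push 3.7 seen push,err [[5.43, 10.71], [4.57, 0.43]] F [-3.4 -1.7 -1.1] tilt 0.11 th -4.17 open 0.0193
```

View pics/w13.png

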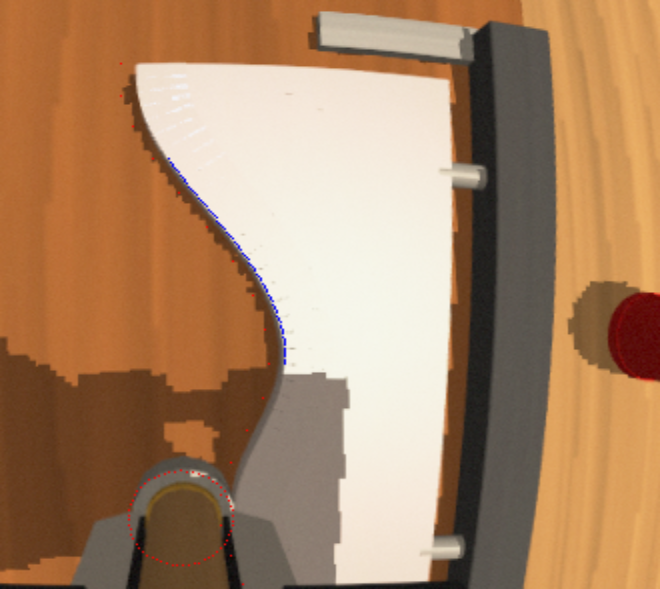

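Push 4.6 mm, foot at y -46, in contact. Continue.

{"op": "jog_arm", "data": {"deltas": "0.006 0 0 0 0 0;0.0125 0 0 0 0 0;0.019 0.0005 0 0 0 0;0.025 0.0015 0 0 0 0;0.031 0.0025 0 0 0 0;0.0375 0.0045 0 0 0 0;0.044 0.006 0 0 0 0;0.05 0.0085 0 0 0 0;0.056 0.0105 0 0 0 0;0.0625 0.0135 0 0 0 0;0.069 0.016 0 0 0 0;0.075 0.019 0 0 0 0"}}

```text
t: 22.05
eef_pos: [0.6133, -0.0352, 0.0581]
orientation: [0.732, 0.681, 0.0, 0.001]
force: [-3.1, 0.1, -0.5]
opening: 0.0196
```

```bash
sed -i 's/for rg in ((-25,20),(0,60))/for rg in ((10,60),(30,85))/' h.py; python3 - <<'E'
from h import *
look("pics/w14.png")
E
```

```text
t 22.05 fix [  6.5 -16.5] z 0.0581 xc 2.8 geom push 3.7 seen push,err [[4.08, 3.2], [4.42, 0.45]] F [-3.1  0.1 -0.5] tilt 0.12 th -4.16 open 0.0196
```

{"op": "jog_arm", "data": {"deltas": "0.006 0.003 0 0 0 0;0.0125 0.0055 0 0 0 0;0.019 0.0085 0 0 0 0;0.025 0.0105 0 0 0 0;0.031 0.0125 0 0 0 0;0.0375 0.014 0 0 0 0;0.044 0.0145 0 0 0 0;0.05 0.0145 0 0 0 0;0.056 0.0135 0 0 0 0;0.0625 0.0115 0 0 0 0;0.069 0.0095 0 0 0 0;0.075 0.0065 0 0 0 0"}}

```text
t: 23.3
eef_pos: [0.6179, -0.0062, 0.0581]
orientation: [0.732, 0.681, -0.0, 0.002]
force: [-2.8, -4.6, -2.4]
opening: 0.0195
```

```bash
sed -i 's/for rg in ((10,60),(30,85))/for rg in ((45,85),(60,88))/' h.py; python3 - <<'E'
from h import *
look("pics/w15.png")
E
```

```text
t 23.3 fix [ 9.  12.8] z 0.0581 xc 5.5 geom push 3.5 seen push,err [[5.11, 1.28], [4.98, 0.39]] F [-2.8 -4.6 -2.4] tilt 0.18 th -4.15 open 0.0195
```

View pics/w15.png

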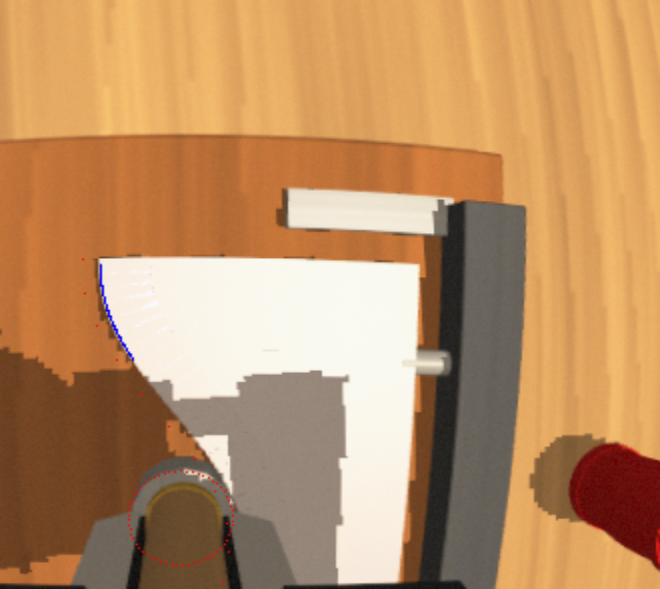

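Push ~5 mm, contact held at y 13. Continue down the flare.

{"op": "jog_arm", "data": {"deltas": "0.006 -0.003 0 0 0 0;0.0125 -0.0065 0 0 0 0;0.019 -0.0105 0 0 0 0;0.025 -0.0145 0 0 0 0;0.031 -0.019 0 0 0 0;0.0375 -0.0235 0 0 0 0;0.044 -0.028 0 0 0 0;0.05 -0.033 0 0 0 0;0.056 -0.038 0 0 0 0;0.0625 -0.043 0 0 0 0;0.069 -0.0475 0 0 0 0;0.075 -0.052 0 0 0 0"}}

```text
t: 24.55
eef_pos: [0.5994, 0.0244, 0.0581]
orientation: [0.732, 0.681, -0.001, 0.002]
force: [-3.9, -6.4, -0.9]
opening: 0.0195
```

```bash
python3 - <<'E'
from h import *
look("pics/w16.png")
E
```

```text
t 24.55 fix [-11.7  42. ] z 0.0581 xc -14.6 geom push 2.9 seen push,err [[9.13, 23.22], [4.5, 10.99]] F [-3.9 -6.4 -0.9] tilt 0.24 th -4.13 open 0.0195
```

View pics/w16.png

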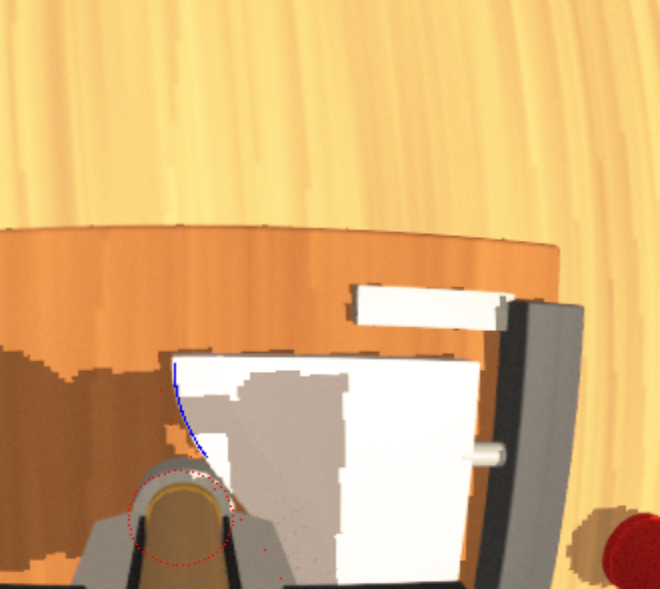

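```bash
python3 - <<'E'
from h import *
s=r.read_state(); T=wpose(s)
for q in ((316,187.4),(316.5,187)): print(fixpos(wray(T,q,.031)))
print(wproj(T,W(FIX,np.array([-.018,.09,.031]))))
E
python3 path.py 43.2 12 2.5 0;python3 path.py 43.2 12 2.5 0.5;python3 path.py 43.2 13 2.5 0.5
```

```text
[-14.35632929  90.58047631]
[-14.07876717  90.80381926]
[309.43485507 188.45045072]
0.0063 -0.0046 0 0 0 0;0.0125 -0.0090 0 0 0 0;0.0187 -0.0132 0 0 0 0;0.0250 -0.0172 0 0 0 0;0.0312 -0.0210 0 0 0 0;0.0375 -0.0245 0 0 0 0;0.0437 -0.0277 0 0 0 0;0.0500 -0.0306 0 0 0 0;0.0563 -0.0332 0 0 0 0;0.0625 -0.0356 0 0 0 0;0.0688 -0.0376 0 0 0 0;0.0750 -0.0393 0 0 0 0
0.0063 -0.0045 0 0 0 0;0.0125 -0.0088 0 0 0 0;0.0187 -0.0129 0 0 0 0;0.0250 -0.0168 0 0 0 0;0.0312 -0.0205 0 0 0 0;0.0375 -0.0239 0 0 0 0;0.0437 -0.0270 0 0 0 0;0.0500 -0.0298 0 0 0 0;0.0563 -0.0323 0 0 0 0;0.0625 -0.0345 0 0 0 0;0.0688 -0.0364 0 0 0 0;0.0750 -0.0380 0 0 0 0
0.0063 -0.0045 0 0 0 0;0.0125 -0.0088 0 0 0 0;0.0187 -0.0129 0 0 0 0;0.0250 -0.0168 0 0 0 0;0.0312 -0.0205 0 0 0 0;0.0375 -0.0239 0 0 0 0;0.0437 -0.0270 0 0 0 0;0.0500 -0.0298 0 0 0 0;0.0563 -0.0324 0 0 0 0;0.0625 -0.0346 0 0 0 0;0.0688 -0.0365 0 0 0 0;0.0750 -0.0381 0 0 0 0;0.0813 -0.0395 0 0 0 0
```

Template corner at px (316,187) gives push ≈3.7 mm. Finish the pass.

{"op": "jog_arm", "data": {"deltas": "0.006 -0.0045 0 0 0 0;0.0125 -0.009 0 0 0 0;0.019 -0.013 0 0 0 0;0.025 -0.017 0 0 0 0;0.031 -0.0205 0 0 0 0;0.0375 -0.024 0 0 0 0;0.044 -0.027 0 0 0 0;0.05 -0.03 0 0 0 0;0.056 -0.0325 0 0 0 0;0.0625 -0.0345 0 0 0 0;0.069 -0.0365 0 0 0 0;0.075 -0.038 0 0 0 0"}}

```text
t: 25.8
eef_pos: [0.5861, 0.0571, 0.0579]
orientation: [0.732, 0.681, 0.0, 0.001]
force: [-3.6, -2.7, -1.9]
opening: 0.0192
```

```bash
python3 - <<'E'
from h import *
look("pics/w17.png")
T=wpose(r.read_state()); print(wproj(T,W(FIX,np.array([[-.018,.09,.031],[-.014,.09,.031]]))))
E
python3 path.py 73.2 3 2 0
```

```text
t 25.8 fix [-27.3  73.6] z 0.0579 xc -31.4 geom push 4.1 seen push,err [[33.79, 4.72], [36.32, 3.68]] F [-3.6 -2.7 -1.9] tilt 0.1 th -4.17 open 0.0192
[[336.3758676  243.78547091]
 [343.36219706 243.77863811]]
0.0050 -0.0012 0 0 0 0;0.0100 -0.0022 0 0 0 0;0.0150 -0.0030 0 0 0 0
```

View pics/w17.png

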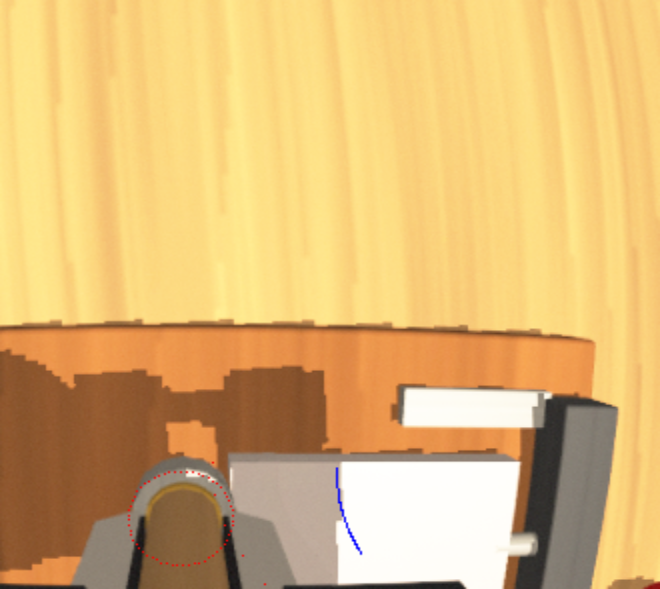

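Wide-end corner at px (344,244) gives push ≈4.7 mm at y 74: pass complete. Hold briefly, then back off in −x.

{"op": "jog_arm", "data": {"deltas": "0.005 -0.001 0 0 0 0;0.005 -0.001 0 0 0 0;0.005 -0.01 0 0 0 0;0.005 -0.02 0 0 0 0;0.005 -0.04 0 0 0 0;0 -0.07 0 0 0 0;-0.02 -0.1 0 0 0 0;-0.03 -0.11 0 0 0 0;-0.03 -0.11 0 0 0 0;-0.03 -0.11 0 0 0 0;-0.03 -0.11 0.003 0 0 0;-0.03 -0.11 0.003 0 0 0"}}

```text
t: 27.05
eef_pos: [0.5421, 0.0479, 0.0565]
orientation: [0.732, 0.681, 0.0, 0.001]
force: [0.7, 0.9, -2.3]
opening: 0.0197
```

```bash
python3 - <<'E'
from h import *
look("pics/w18.png"); d=r.get_image("side"); cv2.imwrite("pics/s18.png",cv2.resize(d["img"][200:340,230:400],None,fx=4,fy=4))
E
```

```text
t 27.05 fix [-70.6  61.2] z 0.0565 xc -26.9 geom push -43.7 seen push,err [[-0.29, 0.4], [-0.3, 0.38]] F [ 0.7  0.9 -2.3] tilt 0.14 th -4.17 open 0.0197
```

View pics/s18.png

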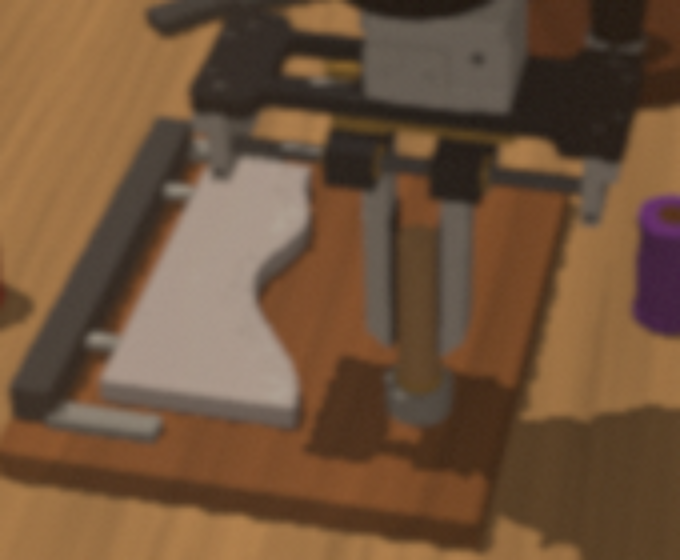

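The template is back at rest and the stylus upright at crop (418,400). Lower the last bit and release.

{"op": "jog_arm", "data": {"deltas": "0 0 0.001 0 0 0;0 0 0.002 0 0 0;0 0 0.002 0 0 0;0 0 0.002 0 0 0"}}

```text
t: 27.55
eef_pos: [0.5419, 0.0479, 0.0562]
orientation: [0.732, 0.681, 0.0, 0.001]
force: [-0.3, 0.8, 1.2]
opening: 0.0196
```

{"op": "jog_arm", "data": {"deltas": "0 0 0 0 0 0;0 0 0 0 0 0;0 0 0 0 0 0;0 0 0 0 0 0;0 0 0 0 0 0", "fingers": 0.5}}

```text
t: 28.05
eef_pos: [0.5417, 0.0479, 0.0558]
orientation: [0.732, 0.681, 0.0, 0.001]
force: [-0.8, -0.6, -0.4]
opening: 0.0468
```

{"op": "jog_arm", "data": {"deltas": "0 0 -0.04 0 0 0;0 0 -0.1 0 0 0;0 0 -0.2 0 0 0;0 0 -0.3 0 0 0;0 0 -0.4 0 0 0;0 0 -0.5 0 0 0;0 0 -0.5 0 0 0;0 0 -0.5 0 0 0"}}

```text
t: 28.85
eef_pos: [0.5415, 0.0482, 0.2564]
orientation: [0.732, 0.681, 0.001, 0.002]
force: [-0.3, -0.0, -0.5]
opening: 0.0465
```

```bash
python3 - <<'E'
from h import *
plan([]); d=r.get_image("side"); cv2.imwrite("pics/s19.png",d["img"]); cv2.imwrite("pics/s19c.png",cv2.resize(d["img"][170:340,220:430],None,fx=3.5,fy=3.5))
d=r.get_image("wrist"); cv2.imwrite("pics/w19.png",d["img"])
E
```

```text
now [0.5415 0.0482 0.2564] t 28.85 F [-0.27 -0.05 -0.53] open 0.0465 q [-0.04  0.2   1.48 -0.    1.46  0.03]
```

View pics/s19c.png

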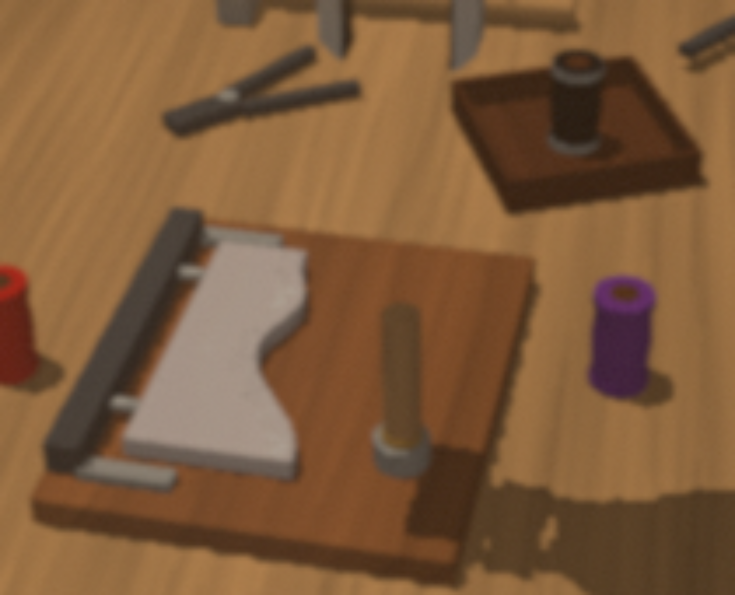

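View pics/w19.png

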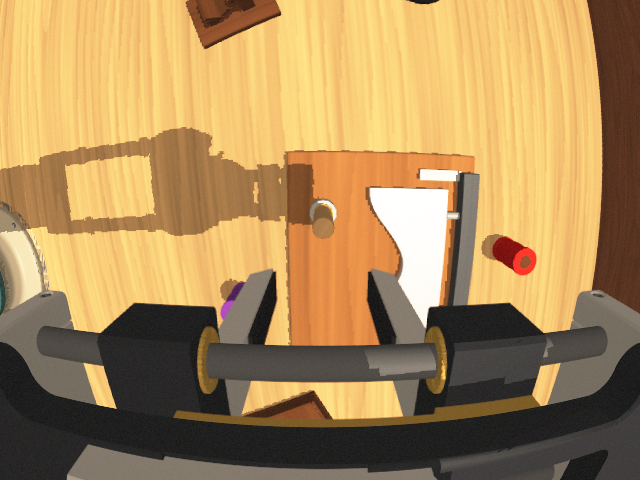

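View pics/s19.png

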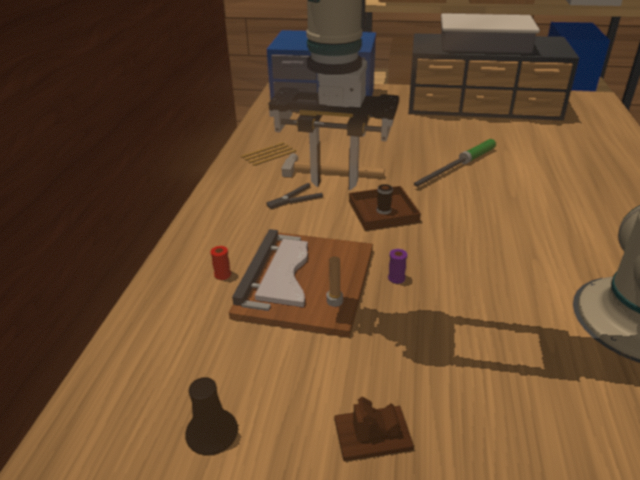

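The stylus stands upright and free on the board at side px (335,280), with the template at rest. The barrel is upright in the tray at (385,200). Hammer, pliers, bell and look-alikes are where they were. Handing in.

```bash
python3 -c "
from h import *
print(r.finish_job(), r.read_state()['t'])"
```

```text
the job is handed in; nothing more can be done
the job is handed in; nothing more can be done
```

I carried out all the steps and handed the job in at about 29 s of the 72 s allowed. No verdict was reported, so what follows rests on my own checks.

- **Barrel:** I moved the black barrel into the tray, and the side and wrist pictures show it standing upright there.
- **Stylus:** I took it from the rest along its handle, stood it free on the board, and gripped it again lower from above.
- **Pass:** I ran the foot from y ≈ -77 to +75 mm in one pass. The template push measured in the wrist pictures taken between moves was about 3.7 to 5 mm. I only have readings at those pauses, about every 30 mm, so contact in between was not checked directly.
- **Finish:** I set the stylus down at about x -71, y 61 mm on the board. The last pictures show it upright and let go. Before release the template edge had fitted back to its rest position within 0.3 mm, and it still looked at rest at the end. The hammer, bell, pliers and the red and purple look-alikes look unmoved.

**Disagreements:**
- The fixed cameras and the wrist camera put the fixture about 2 mm apart in x. I used the wrist value.
- The push worked out from arm position read 0.6 to 1.6 mm below the picture measurement at five of the six stops, and 0.8 mm under my estimate where shadow spoiled the fit.
- Shadow and occlusion on the flare broke the edge fit at the last two stops. There I measured the push from the template's wide-end corner instead.

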